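Pack sold tumblers, close the carton and crank it under the sealer

TASK

Pack the sold amber tumblers from the low grey board on the counter: stand every one of them upright in the carton, leaving the other glassware and things where they are. Then close the carton, first folding both end flaps down flat and only then the two long flaps over them. Once it is closed, wind the crank clockwise by its red knob until the carriage has taken the carton right through to the end stop under the sealing arch, and let go.

Things in the scene. Friction and masses are not known exactly. Their poses are not given: they have to be found in the camera images.
- carton_floor (a point): Centre of the inner floor of the open brown cardboard carton; x points from the robot's side to the sealing arch, y to the left (crank side), z up. Inside the carton measures 124 (x) by 216 (y) by 90 mm deep, walls 5 mm; the floor is 39 mm above the table. It is fixed to a carriage that only travels along this x axis. Hinged flaps on its rim.
- near_flap (a joint): Angle of the near long flap (robot's side), rad: 0 flat and level over the carton, 1.57 upright, at most 2.5, leaning outwards. 222 mm wide, 64 mm long, 5 mm thick; hinge line at x = -65, z = 101 mm in the frame of carton_floor. A stiff hinge: stays where left; about 1 N at its edge moves it.
- near_flap_edge (a point): Middle of the free edge of the near long flap (robot's side), in the middle of its 5 mm thickness.
- far_flap (a joint): Angle of the far long flap (arch side), rad: 0 flat and level over the carton, 1.57 upright, at most 2.5, leaning outwards. 222 mm wide, 64 mm long, 5 mm thick; hinge line at x = +65, z = 101 mm in the frame of carton_floor. A stiff hinge: stays where left; about 1 N at its edge moves it.
- far_flap_edge (a point): Middle of the free edge of the far long flap (arch side), in the middle of its 5 mm thickness.
- left_flap (a joint): Angle of the left end flap (crank side), rad: 0 flat and level over the carton, 1.57 upright, at most 2.5, leaning outwards. 120 mm wide, 60 mm long, 5 mm thick; hinge line at y = +111, z = 94 mm in the frame of carton_floor. A stiff hinge: stays where left; about 1 N at its edge moves it.
- left_flap_edge (a point): Middle of the free edge of the left end flap (crank side), in the middle of its 5 mm thickness.
- right_flap (a joint): Angle of the right end flap (glass side), rad: 0 flat and level over the carton, 1.57 upright, at most 2.5, leaning outwards. 120 mm wide, 60 mm long, 5 mm thick; hinge line at y = -111, z = 94 mm in the frame of carton_floor. A stiff hinge: stays where left; about 1 N at its edge moves it.
- right_flap_edge (a point): Middle of the free edge of the right end flap (glass side), in the middle of its 5 mm thickness.
- crank (a joint): Turn of the steel crank on the grey gearbox left of the carton, rad: grows clockwise seen from above, end stop at 25.8; about one-fifth of a turn or less at the start. Each turn drives the carriage 53 mm; it stays where it is left and resists with about 1 to 3 N at the knob.
- crank_hub (a point): Point on the crank's upright axis, 89 mm above the table.
- crank_grip (a point): Centre of the crank's red upright knob, a 24 mm thick, 54 mm tall cylinder that spins freely on its pin; it goes round the hub in a level circle of 50 mm radius, 126 mm above the table; the crank arm lies just below the knob.
- carriage (a joint): Travel of the carriage with the carton, m: 0 at the loading end, 0.219 at the rubber end stop, under the sealing arch (yellow beam, 206 mm high, underside of its roller 149 mm above the table, 215 mm beyond the loading position).
- tumbler1_mid (a point): Middle (half-way up, on the axis) of an amber glass tumbler to pack: open at the top, 86 mm tall, 54 mm wide at the foot and 56 mm at the rim, wall 4 mm, 0.22 kg. It stands at first on the grey riser board, whose top is 50 mm above the table. None all the time if not there today.
- tumbler2_mid (a point): Middle (half-way up, on the axis) of an amber glass tumbler to pack: open at the top, 86 mm tall, 54 mm wide at the foot and 56 mm at the rim, wall 4 mm, 0.22 kg. It stands at first on the grey riser board, whose top is 50 mm above the table. None all the time if not there today.
- tumbler3_mid (a point): Middle (half-way up, on the axis) of an amber glass tumbler to pack: open at the top, 86 mm tall, 54 mm wide at the foot and 56 mm at the rim, wall 4 mm, 0.22 kg. It stands at first on the grey riser board, whose top is 50 mm above the table. None all the time if not there today.
- tumbler4_mid (a point): Middle (half-way up, on the axis) of an amber glass tumbler to pack: open at the top, 86 mm tall, 54 mm wide at the foot and 56 mm at the rim, wall 4 mm, 0.22 kg. It stands at first on the grey riser board, whose top is 50 mm above the table. None all the time if not there today.
- goblet_mid (a point): Middle of a blue goblet standing upside down among the tumblers, 91 mm tall, 62 mm wide: not to be packed, leave alone.
- milkpot_mid (a point): Middle of a small white pot among the tumblers, 55 mm tall, 62 mm wide: not to be packed, leave alone.
- bowl: Green glass bowl, 130 mm wide, 60 mm tall, origin under its centre: leave alone.
- spray: Blue cleaner bottle, 60 mm wide, 160 mm tall, origin under its centre: leave alone.
- mug: Blue mug, 80 mm wide, 90 mm tall, origin under its centre: leave alone.
- stickers: Orange sticker box, 60 by 40 by 30 mm, origin under its centre: leave alone.
- brush: Brush lying on the table, origin under its middle: leave alone.

How it is judged (in metres and radians):
On the way, in this order (a step that is already met when the one before it is completed fails the run):
1. every tumbler stands upright in the carton, all flaps still open (x of tumbler1_mid in the frame of carton_floor between -0.045 and 0.045 m and y of tumbler1_mid in the frame of carton_floor between -0.095 and 0.095 m and z of tumbler1_mid in the frame of carton_floor between 0.03 and 0.055 m and angle between each of tumbler1_mid, tumbler2_mid, tumbler3_mid, tumbler4_mid's own z axis and vertical below 0.2 rad and x of tumbler2_mid in the frame of carton_floor between -0.045 and 0.045 m and y of tumbler2_mid in the frame of carton_floor between -0.095 and 0.095 m and z of tumbler2_mid in the frame of carton_floor between 0.03 and 0.055 m and x of tumbler3_mid in the frame of carton_floor between -0.045 and 0.045 m and y of tumbler3_mid in the frame of carton_floor between -0.095 and 0.095 m and z of tumbler3_mid in the frame of carton_floor between 0.03 and 0.055 m and x of tumbler4_mid in the frame of carton_floor between -0.045 and 0.045 m and y of tumbler4_mid in the frame of carton_floor between -0.095 and 0.095 m and z of tumbler4_mid in the frame of carton_floor between 0.03 and 0.055 m and value of joint each of near_flap, far_flap, left_flap, right_flap above 0.8 rad), for 0.2 s.
2. both end flaps folded down while the long flaps are still open (value of joint each of left_flap, right_flap below 0.15 rad and value of joint each of near_flap, far_flap above 0.6 rad), for 0.2 s.
3. both long flaps folded down over the end flaps (value of joint each of near_flap, far_flap, left_flap, right_flap below 0.15 rad), for 0.2 s.
4. carriage cranked to the end stop (value of joint carriage above 0.212 m), for 0.2 s.
At the end, for the whole second after the job is handed in: Every tumbler stands upright (within 0.2 rad) on the carton's floor, all four flaps are folded flat (within 0.15 rad), the carriage is within 7 mm of its end stop, and all is at rest (all of step 3 and x of tumbler1_mid in the frame of carton_floor between -0.045 and 0.045 m and y of tumbler1_mid in the frame of carton_floor between -0.095 and 0.095 m and z of tumbler1_mid in the frame of carton_floor between 0.03 and 0.055 m and angle between each of tumbler1_mid, tumbler2_mid, tumbler3_mid, tumbler4_mid's own z axis and vertical below 0.2 rad and x of tumbler2_mid in the frame of carton_floor between -0.045 and 0.045 m and y of tumbler2_mid in the frame of carton_floor between -0.095 and 0.095 m and z of tumbler2_mid in the frame of carton_floor between 0.03 and 0.055 m and x of tumbler3_mid in the frame of carton_floor between -0.045 and 0.045 m and y of tumbler3_mid in the frame of carton_floor between -0.095 and 0.095 m and z of tumbler3_mid in the frame of carton_floor between 0.03 and 0.055 m and x of tumbler4_mid in the frame of carton_floor between -0.045 and 0.045 m and y of tumbler4_mid in the frame of carton_floor between -0.095 and 0.095 m and z of tumbler4_mid in the frame of carton_floor between 0.03 and 0.055 m and value of joint carriage above 0.212 m and velocity of joint carriage below 0.005 m/s and linear speed of each of tumbler1, tumbler2, tumbler3, tumbler4 below 0.03 m/s); the robot touches nothing.
It fails at once if the carriage is cranked away while a flap is still open (value of joint carriage above 0.03 m and value of joint any of near_flap, far_flap, left_flap, right_flap above 0.5 rad).
It fails at once if something else on the table or riser is shoved or knocked over (distance of any of goblet_mid, milkpot_mid, bowl, spray, mug, stickers, brush from where it was at the start of the episode above 0.04 m or angle between any of goblet_mid, milkpot_mid, spray, mug's own z axis and vertical above 0.6 rad).
Of tumbler1, tumbler2, tumbler3, tumbler4 only 2 to 3 are there at a start; the rules pass over those that are not, and their reading is None.
At some moment in a run one of tumbler1, tumbler2, tumbler3, tumbler4 may be knocked a few centimetres aside while the robot is not near it.
It also fails if it takes over 210 s, if anything falls off the work surface, if the arm or the gripper's body presses on something with over 40 N, if the wrist force passes 120 N, or if a joint passes its speed limit or range.

ROBOT

A 7-joint arm with a two-finger parallel gripper is mounted at the origin on the work surface. World frame = base frame: x ahead of the robot, y to its left, z up, the work surface at z = 0. Lengths are in m, angles in degrees, forces in N, time in s.
With the tool pointing down it reaches from about 0.425 to 1.025 m from the base axis. Payload 9.4 kg.
Tool frame: the origin (TCP) lies on the centre line of the jaws, within the pads' length; the fingertips stand 11 mm ahead of it and the grasp point (between the pads) lies 8 mm behind it; z points along the fingers, y is the direction in which the jaws open and shut (so a half turn about z gives the same grasp; the last joint's range is limited). The gripper opens to 93 mm and grips with 3 to 60 N. Pads are 15 mm wide; open, the fingers measure 128 mm over their backs; the gripper's body (75 mm by 188 mm) begins 65 mm behind the grasp point.
Start: joints at [61.094, 34.337, -0.143, 91.639, 0.103, 54.024, -4.572], TCP at [0.301, -0.66, 0.23] pointing down, gripper open.
Joint ranges: [-147.43, 147.43], [-19.82, 112.94], [-74.19, 73.91], [6.32, 146.72], [-59.91, 239.91], [6.04, 106.73], [-150.56, 150.56]. Speed limits (degrees/s): [127.2, 127.2, 172.46, 172.46, 180, 180, 180].

INTERFACE

Orientations are given as a 3x3 rotation matrix whose columns are the frame's x, y, z axes.
In Python, from plant import ctrl gives the robot as it stands. The module is installed in compiled form; this text tells all that it offers.
- The arm moves only by the shell command python3 -m creep 'ROWS' [FORCE]. ROWS is JSON, a list that holds one entry, the list of rows, each a list of 5 numbers: the opening, from 0 (shut) to 1 (fully open), then the shift along the tool's x, y, z in cm, then the turn about the tool's z in degrees. In form: [[[gripper, x, y, z, spin], ...]]. A call has exactly 8 rows; each row shifts and turns the commanded pose from where the row before left it, along the tool's axes as they then stand; what a row does not reach is not made up. A row lasts 1/12 s, in which the tool goes at most 41.7 mm and 7.16 degrees, less where a joint would pass 70% of its speed; a pose out of reach is approached as far as the arm can. A call with a gripper value outside its range is refused whole. The fingers move at their own pace and stop on an object; FORCE is the grip in N (left out, the last holds). Time passes only in rows, so rows that do not move let the fingers close, or fill a call up. It gives the time, the measured TCP pose, the force and the opening at its end, in the units of the state.
- ctrl.get_state(): the state, without advancing time (a new reading comes with each control period).
- ctrl.grab_frame(name): name is "side" or "top"; returns a dict with "image" (420x560x3 uint8, blue, green, red), "K" (3x3 intrinsics, pixels), "D" ([k1, k2, p1, p2, k3] as OpenCV has them; the pictures are not rectified), "world_from_camera" (4x4, takes a point from camera to world coordinates). Camera axes: x right, y up, looking along -z (the intrinsics and any distortion apply to the point x, -y, -z); pixel columns grow to the right and rows downward; lengths in m; the calibration is good to about 2 mm. A picture is of the moment at which its call begins. There is no depth.
- ctrl.hand_in(): hands the job in, once; it reports no verdict.
Trained networks look in a picture, given as the dict that the camera call returned (one of the last four; its "shot" number tells which), for a name from the list of things; names that differ only in an ending like _2 or _b are one class to them, and where a whole thing is asked for, a point or a joint stands for the part that bears it (a point fixed in the world has none). Each returns a list of dicts, best first, with "conf" (0 to 1); they miss things now and then, are a little off and sometimes report something else, mostly with a low value. They report only what shows in the picture. A call takes as long as a camera call.
- ctrl.recognise(picture, name): "position" ([row, column] as shares, 0 to 1, of the picture: columns of its width, rows of its height, amid what is visible of it).
- ctrl.landmark_of(picture, name): "position" ([row, column] as shares, 0 to 1, of the picture: columns of its width, rows of its height: a listed point, or the origin of a listed thing).
The state is a dict: "time": time; "q": joint angles; "joint_vel": joint speeds; "joint_efforts": joint torques, N m; "tool_pos": TCP position; "tcp_rot": TCP orientation; "ft_force": force on the tool from outside, world axes, zero at the start; "moment": the same for the moment, N m; "finger_gap": finger opening in m.
Only numpy, scipy, OpenCV 4.12 (cv2) and the standard library are available. Lean on these libraries where they do the work, as an engineer would, in place of code of your own. Each camera call takes 0.05 s, during which the arm holds its last target.

## Working session

There is one attempt and no reset: what is moved stays moved. The work goes in short steps, Python scripts to look and compute and a shell command to move; the robot and the scene stay as the last step left them, time stands still between calls to the robot, and variables do not carry over. Pictures are saved under pics/ and viewed, and the job is handed in when it is done.

```bash
mkdir -p pics; ls; cat > h.py <<'E'
import numpy as np, cv2
from plant import ctrl
def shot(n,fn=None):
    f=ctrl.grab_frame(n)
    if fn: cv2.imwrite('pics/'+fn+'.png',f['image'])
    return f
def ray(f,pos):
    h,w=f['image'].shape[:2]
    px=np.array([[[pos[1]*w,pos[0]*h]]],float)
    u=cv2.undistortPoints(px,np.array(f['K'],float),np.array(f['D'],float))[0,0]
    T=np.array(f['world_from_camera']);d=T[:3,:3]@np.array([u[0],-u[1],-1.]);return T[:3,3],d/np.linalg.norm(d)
def atz(f,pos,z):
    o,d=ray(f,pos);return o+d*(z-o[2])/d[2]
def proj(f,p):
    T=np.array(f['world_from_camera']);c=T[:3,:3].T@(np.array(p,float)-T[:3,3])
    c=np.array([[c[0],-c[1],-c[2]]])
    return cv2.projectPoints(c,np.zeros(3),np.zeros(3),np.array(f['K'],float),np.array(f['D'],float))[0][0,0]
def tri(fs,ps):
    A=np.zeros((3,3));b=np.zeros(3)
    for f,p in zip(fs,ps):
        o,d=ray(f,p);M=np.eye(3)-np.outer(d,d);A+=M;b+=M@o
    return np.linalg.solve(A,b)
def st():
    s=ctrl.get_state();print('t',round(s['time'],2),'pos',np.round(s['tool_pos'],4),'F',np.round(s['ft_force'],1),'gap',round(s['finger_gap'],4));print(np.round(s['tcp_rot'],3).tolist());return s
E
python3 - <<'E'
from h import *
st()
a=shot('top','top0');b=shot('side','side0')
for nm in ['carton_floor','near_flap_edge','far_flap_edge','left_flap_edge','right_flap_edge','crank_hub','crank_grip','tumbler1_mid','goblet_mid','milkpot_mid','bowl','spray','mug','stickers','brush']:
  for f,n in((a,'top'),(b,'side')):
    r=ctrl.landmark_of(f,nm)
    print(nm,n,[(round(x['conf'],2),round(x['position'][1]*560),round(x['position'][0]*420)) for x in r[:6]])
E
```

```text
pics
t 0.0 pos [ 0.3006 -0.6592  0.2288] F [ 0.7 -0.1 -0.5] gap 0.0929
[[0.91, 0.415, -0.001], [0.415, -0.91, 0.001], [-0.0, -0.002, -1.0]]
carton_floor top [(0.87, 271, 193)]
carton_floor side [(0.7, 261, 219)]
near_flap_edge top [(0.84, 269, 223)]
near_flap_edge side [(0.8, 290, 185), (0.16, 276, 327)]
far_flap_edge top [(0.62, 265, 144)]
far_flap_edge side [(0.64, 225, 176)]
left_flap_edge top [(0.71, 213, 190), (0.7, 268, 192), (0.46, 399, 299), (0.26, 133, 244)]
left_flap_edge side [(0.68, 248, 217)]
right_flap_edge top [(0.91, 325, 181), (0.57, 270, 195)]
right_flap_edge side [(0.97, 268, 159)]
crank_hub top [(0.62, 172, 221), (0.23, 270, 195)]
crank_hub side [(0.77, 262, 266), (0.32, 206, 326)]
crank_grip top [(0.41, 154, 231), (0.28, 393, 238)]
crank_grip side [(0.55, 270, 268)]
tumbler1_mid top []
tumbler1_mid side []
goblet_mid top [(0.75, 452, 231)]
goblet_mid side [(0.7, 322, 137), (0.22, 318, 157)]
milkpot_mid top [(0.57, 451, 204)]
milkpot_mid side [(0.45, 296, 137), (0.4, 319, 158)]
bowl top [(0.63, 400, 298), (0.39, 270, 194)]
bowl side [(0.9, 359, 179)]
spray top [(0.67, 123, 191)]
spray side [(0.37, 227, 179)]
mug top [(0.96, 134, 249)]
mug side [(0.75, 274, 332)]
stickers top [(0.74, 108, 219), (0.41, 204, 146), (0.4, 123, 190)]
stickers side [(0.87, 236, 347)]
brush top [(0.97, 201, 148)]
brush side [(0.86, 193, 261), (0.27, 316, 156)]
```

View pics/top0.png

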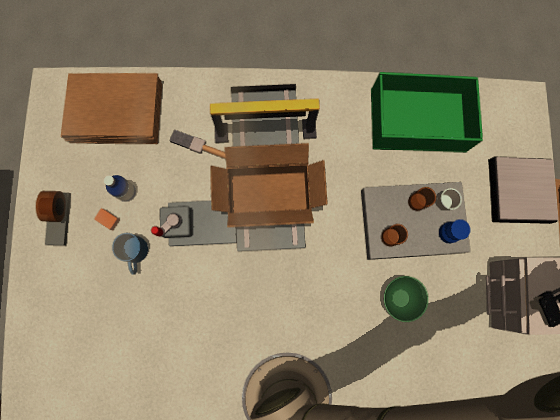

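View pics/side0.png

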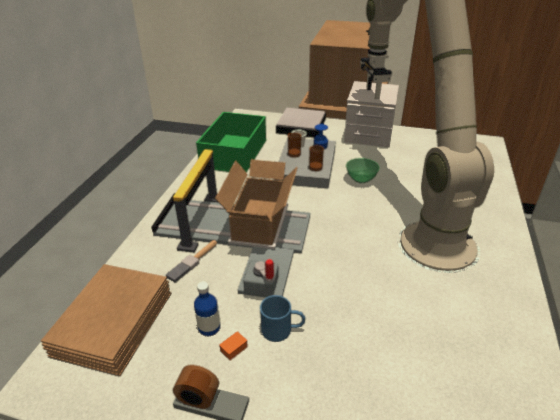

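```bash
python3 - <<'E'
from h import *
a=shot('top');b=shot('side')
for k in range(1,5):
  for f,n in((a,'top'),(b,'side')):
    for fn in (ctrl.landmark_of,ctrl.recognise):
      r=fn(f,'tumbler%d_mid'%k)
      print(k,n,[(round(x['conf'],2),round(x['position'][1]*560),round(x['position'][0]*420)) for x in r[:6]])
def P(x):return [x[1]/420,x[0]/560]
def t(n,p,q):print(n,np.round(tri([a,b],[P(p),P(q)]),3))
t('floor',(271,193),(261,219));t('near',(269,223),(290,185));t('far',(265,144),(225,176));t('left',(213,190),(248,217));t('right',(325,181),(268,159));t('hub',(172,221),(262,266));t('grip',(154,231),(270,268));t('gob',(452,231),(322,137));t('pot',(451,204),(296,137));t('bowl',(400,298),(359,179))
for f in(a,b):print(np.round(np.array(f['world_from_camera']),3).tolist(), np.round(f['K'],1).tolist())
E
```

```text
1 top []
1 top []
1 side []
1 side []
2 top [(0.69, 390, 238), (0.38, 325, 181)]
2 top [(0.87, 393, 237)]
2 side [(0.88, 317, 159)]
2 side []
3 top [(0.67, 133, 249)]
3 top []
3 side []
3 side [(0.74, 258, 201), (0.73, 271, 267), (0.54, 205, 308)]
4 top [(0.84, 424, 198)]
4 top [(0.72, 423, 198), (0.38, 167, 224)]
4 side [(0.85, 292, 147)]
4 side [(0.87, 294, 146)]
floor [0.583 0.057 0.036]
near [0.478 0.061 0.191]
far [0.685 0.076 0.201]
left [0.567 0.211 0.161]
right [ 0.592 -0.082  0.186]
hub [0.49  0.33  0.095]
grip [0.456 0.369 0.132]
gob [ 0.476 -0.454  0.098]
pot [ 0.571 -0.459  0.081]
bowl [ 0.294 -0.328  0.001]
[[0.02, 0.988, -0.153, 0.32], [-1.0, 0.022, 0.011, 0.057], [0.014, 0.153, 0.988, 1.351], [0.0, 0.0, 0.0, 1.0]] [[459.2, 0.0, 275.6], [0.0, 459.2, 214.0], [0.0, 0.0, 1.0]]
[[-0.965, 0.147, -0.218, 0.196], [-0.263, -0.575, 0.775, 1.191], [-0.011, 0.804, 0.594, 0.959], [0.0, 0.0, 0.0, 1.0]] [[452.5, 0.0, 279.9], [0.0, 452.5, 209.1], [0.0, 0.0, 1.0]]
```

```bash
python3 - <<'E'
from h import *
a=shot('top');b=shot('side')
c=np.vstack([cv2.resize(a['image'][130:270,140:340],None,fx=3,fy=3,interpolation=cv2.INTER_CUBIC)]);cv2.imwrite('pics/ct.png',c)
c=cv2.resize(a['image'][170:270,350:490],None,fx=5,fy=5,interpolation=cv2.INTER_CUBIC);cv2.imwrite('pics/tt.png',c)
c=cv2.resize(b['image'][110:240,210:370],None,fx=4.5,fy=4.5,interpolation=cv2.INTER_CUBIC);cv2.imwrite('pics/ss.png',c)
def P(x):return [x[1]/420,x[0]/560]
def t(n,p,q):print(n,np.round(tri([a,b],[P(p),P(q)]),3))
t('A',(392,237.5),(316.5,158.5));t('B',(423,198),(293,146.5))
E
```

```text
A [ 0.459 -0.281  0.095]
B [ 0.576 -0.378  0.08 ]
```

View pics/ct.png

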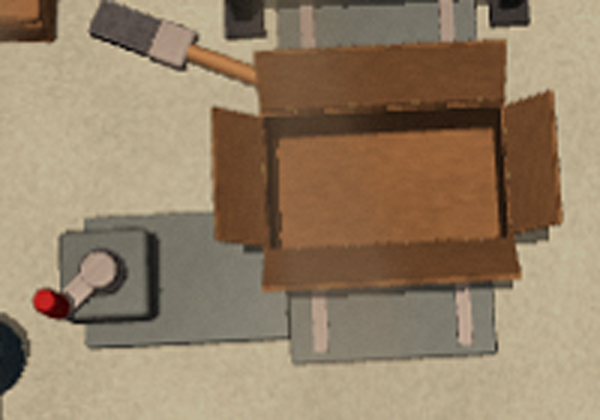

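View pics/tt.png

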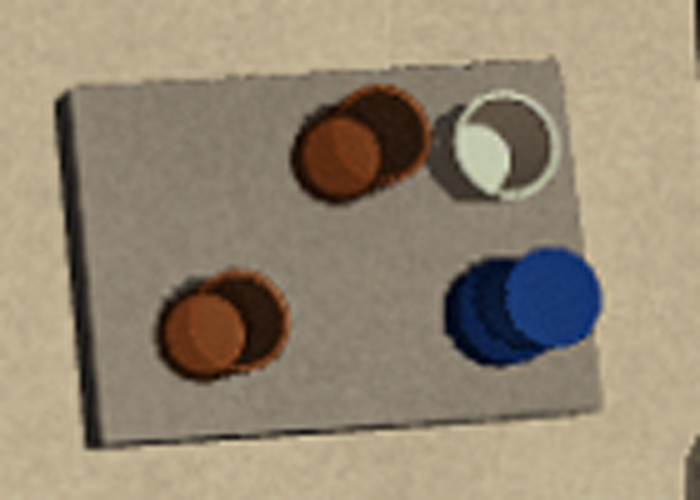

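View pics/ss.png

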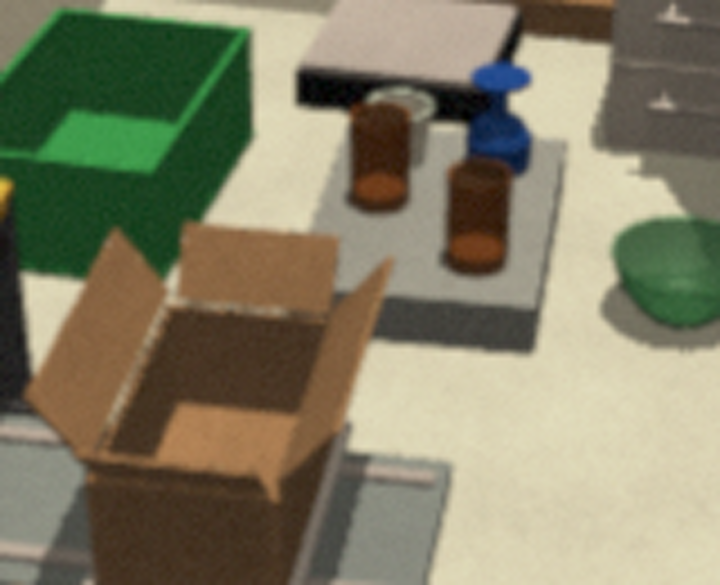

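```bash
python3 - <<'E'
from h import *
a=shot('top');b=shot('side')
def P(x):return [x[1]/420,x[0]/560]
C=lambda u,v:P((140+u/3,130+v/3))
T=lambda u,v:P((350+u/5,170+v/5))
S=lambda u,v:P((210+u/4.5,110+v/4.5))
print('A rim',atz(a,T(240,320),.136),'foot',atz(a,T(203,333),.05),'side rim',atz(b,S(480,172),.136),'foot',atz(b,S(477,252),.05))
print('B rim',atz(a,T(380,135),.136),'foot',atz(a,T(340,158),.05),'side rim',atz(b,S(381,107),.136),'foot',atz(b,S(379,192),.05))
print('board corners',[np.round(atz(a,T(*p),.05)[:2],3) for p in((70,90),(557,60),(600,408),(100,440))])
for p,q in(((306,10),(317,330)),((446,10),(462,330))):
  x,y=atz(a,C(*p),.012),atz(a,C(*q),.012);d=x-y;print('rail yaw',np.degrees(np.arctan2(d[1],d[0])),x,y)
x,y=atz(a,C(278,132),.039),atz(a,C(497,127),.039);d=x-y;print('floor far edge',x,y,np.degrees(np.arctan2(-d[0],d[1])),'mid',(x+y)/2, np.linalg.norm(d))
# floor corner near-left
print(atz(a,C(278,245),.039))
print('hub top',atz(a,C(99,271),.1),'grip top',atz(a,C(45,300),.153))
for n,p,q in(('near edge',(262,288),(520,277)),('far edge',(256,53),(505,42)),('left edge',(213,108),(216,240)),('right edge',(553,92),(562,225))):
  print(n,proj(a,[0.58,.06,.04]))
E
```

```text
A rim [ 0.4609932  -0.28688685  0.136     ] foot [ 0.46304757 -0.28933408  0.05      ] side rim [ 0.46552676 -0.28664218  0.136     ] foot [ 0.46786403 -0.30085129  0.05      ]
B rim [ 0.56448342 -0.36757142  0.136     ] foot [ 0.56746382 -0.37301008  0.05      ] side rim [ 0.57334511 -0.3810563   0.136     ] foot [ 0.57476689 -0.38208537  0.05      ]
board corners [array([ 0.604, -0.213]), array([ 0.63 , -0.508]), array([ 0.423, -0.526]), array([ 0.401, -0.229])]
rail yaw 3.733676815951921 [0.77360621 0.14975831 0.012     ] [0.44851774 0.1285439  0.012     ]
rail yaw 3.6222206322343657 [0.77697622 0.00767999 0.012     ] [ 0.45156066 -0.01292013  0.012     ]
floor far edge [0.63916375 0.17110399 0.039     ] [ 0.64914676 -0.04311752  0.039     ] 2.6681285231988987 mid [0.64415526 0.06399324 0.039     ] 0.21445399687077948
[0.52731707 0.16715411 0.039     ]
hub top [0.48983025 0.32618152 0.1       ] grip top [0.45580007 0.36136579 0.153     ]
near edge [270.0846244  194.54096887]
far edge [270.0846244  194.54096887]
left edge [270.0846244  194.54096887]
right edge [270.0846244  194.54096887]
```

```bash
cat >> h.py <<'E'
def to(x,y,z,th=None):
    s=ctrl.get_state();R=np.array(s['tcp_rot']);d=R.T@(np.array([x,y,z])-s['tool_pos'])
    t0=np.degrees(np.arctan2(R[1,0],R[0,0]))
    print('t',round(s['time'],1),'pos',np.round(s['tool_pos'],4),'th',round(t0,2),'F',np.round(s['ft_force'],1),'gap',round(s['finger_gap'],4))
    print('  delta cm',np.round(d*100,2),'spin',None if th is None else round((t0-th+180)%360-180,2))
    if th is not None:
        # delta in axes after spin
        c,si=np.cos(np.radians(th)),np.sin(np.radians(th));R2=np.array([[c,si,0],[si,-c,0],[0,0,-1]])
        print('  after-spin cm',np.round(R2.T@(np.array([x,y,z])-s['tool_pos'])*100,2))
def car(x,y,z): # carton frame -> world
    c,s=np.cos(np.radians(3.7)),np.sin(np.radians(3.7));return [.583+c*x-s*y,.060+s*x+c*y,.039+z]
E
python3 -m creep '[[[0.85,2.6,-2.3,0,0],[0.85,2.6,-2.3,0,0],[0.85,2.6,-2.3,0,0],[0.85,2.6,-2.3,0,0],[0.85,2.6,-2.3,0,0],[0.85,2.6,-2.3,0,0],[0.85,2.6,-2.3,0,0],[0.85,2.6,-2.3,0,0]]]' 12
python3 -c "
from h import *
to(.464,-.287,.112,3.7)"
```

```text
time: 3.37
tool_pos: [0.4141, -0.4045, 0.2298]
tcp_rot: [[0.91, 0.415, 0.0], [0.415, -0.91, -0.0], [0.0, 0.0, -1.0]]
ft_force: [0.7, -0.5, 0.2]
finger_gap: 0.0793
t 3.4 pos [ 0.4141 -0.4045  0.2298] th 24.5 F [ 0.7 -0.5  0.2] gap 0.0793
  delta cm [ 9.41 -8.62 11.78] spin 20.8
  after-spin cm [  5.73 -11.4   11.78]
```

```bash

python3 -m creep '[[[0.85,2.35,-2.15,0,0],[0.85,2.35,-2.15,0,0],[0.85,2.35,-2.15,0,0],[0.85,2.35,-2.15,0,0],[0.85,0,0,1.5,5.2],[0.85,0,0,1.5,5.2],[0.85,0,0,1.5,5.2],[0.85,0,0,1.5,5.2]]]' 12
python3 - <<'E'
from h import *
to(.464,-.287,.112,3.7)
a=shot('top','t1');b=shot('side','s1')
for f in(a,b):
  for k in (2,4): print([(round(x['conf'],2),np.round(np.array(x['position'])[::-1]*[560,420],1)) for x in ctrl.landmark_of(f,'tumbler%d_mid'%k)])
c=cv2.resize(b['image'][90:210,250:400],None,fx=5,fy=5,interpolation=cv2.INTER_CUBIC);cv2.imwrite('pics/s1c.png',c)
E
```

```text
time: 4.03
tool_pos: [0.4638, -0.2886, 0.1693]
tcp_rot: [[0.998, 0.061, 0.001], [0.061, -0.998, -0.001], [0.001, 0.001, -1.0]]
ft_force: [0.1, 0.8, -0.4]
finger_gap: 0.0787
t 4.0 pos [ 0.4638 -0.2886  0.1693] th 3.49 F [ 0.1  0.8 -0.4] gap 0.0787
  delta cm [ 0.02 -0.16  5.73] spin -0.21
  after-spin cm [ 0.03 -0.16  5.73]
[(0.42, array([107.4, 220.2])), (0.39, array([392.9, 237.5]))]
[(0.63, array([423. , 196.7]))]
[(0.67, array([318.8, 159.2]))]
[(0.59, array([291.5, 148.2])), (0.25, array([269.4, 266.4]))]
```

View pics/s1c.png

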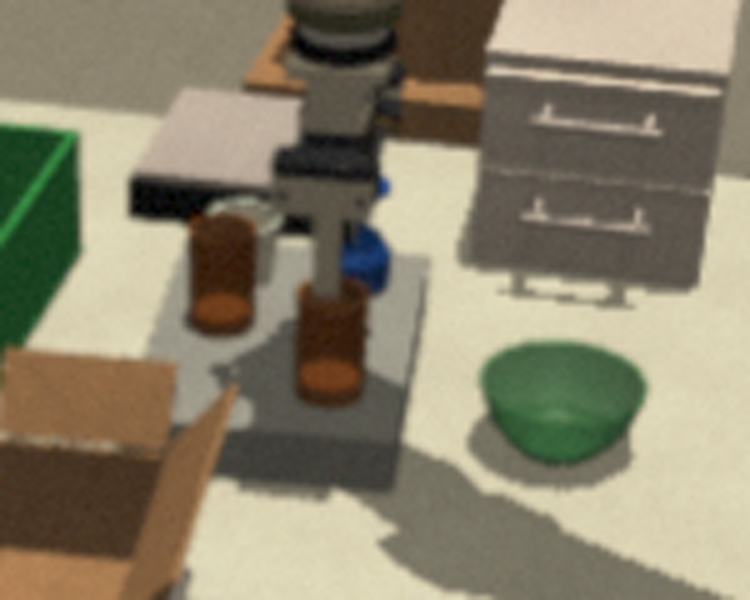

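```bash

python3 -m creep '[[[0.85,0,0,1.9,0],[0.85,0,0,1.9,0],[0.85,0,0,1.9,0],[0.85,0,0,0,0],[0.3,0,0,0,0],[0.3,0,0,0,0],[0.3,0,0,0,0],[0.3,0,0,0,0]]]' 12
python3 -m creep '[[[0.3,0,0,0,0],[0.3,0,0,-1,0],[0.3,0,0,-2,0],[0.3,0,0,-3,0],[0.3,0,0,-3,0],[0.3,0,0,-3,0],[0.3,0,0,-3,0],[0.3,0,0,-2,0]]]' 15
python3 - <<'E'
from h import *
to(*car(0,-.045,.06+.003),3.7)
a=shot('top','t2');b=shot('side','s2')
E
```

```text
time: 5.0
tool_pos: [0.464, -0.2886, 0.1138]
tcp_rot: [[0.998, 0.065, 0.001], [0.065, -0.998, -0.0], [0.001, 0.0, -1.0]]
ft_force: [-0.4, 5.0, 4.0]
finger_gap: 0.057
time: 5.67
tool_pos: [0.4635, -0.2892, 0.2862]
tcp_rot: [[0.998, 0.064, 0.002], [0.064, -0.998, -0.002], [0.002, 0.002, -1.0]]
ft_force: [0.3, -0.3, -3.4]
finger_gap: 0.0557
t 5.7 pos [ 0.4635 -0.2892  0.2862] th 3.69 F [ 0.3 -0.3 -3.4] gap 0.0557
  delta cm [ 14.13 -29.61  18.4 ] spin -0.01
  after-spin cm [ 14.18 -29.57  18.42]
```

View pics/s2.png

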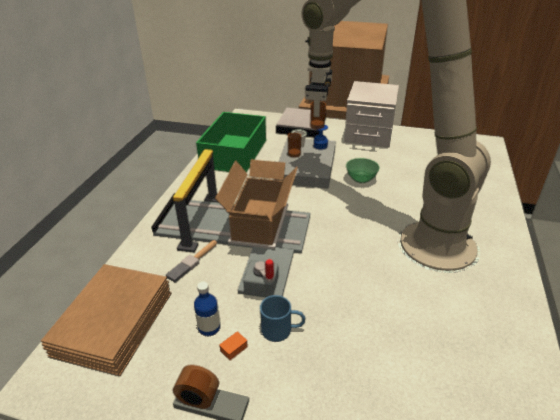

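```bash

python3 -m creep '[[[0.3,0.6,-1.5,0,0],[0.3,1,-2.5,0,0],[0.3,1.1,-3,0,0],[0.3,1.1,-3,0,0],[0.3,1.1,-3,0,0],[0.3,1.1,-3,0,0],[0.3,1.1,-3,0,0],[0.3,1.1,-3,0,0]]]' 15
python3 -m creep '[[[0.3,1.1,-3,0,0],[0.3,1.1,-3,0,0],[0.3,1.1,-3,0,0],[0.3,1.1,-3,0,0],[0.3,1,-2.6,0,0],[0.3,0.55,-1.4,0,0],[0.3,0,0,0,0],[0.3,0,0,0,0]]]' 15
python3 - <<'E'
from h import *
to(*car(0,.045,.064),3.7)
a=shot('top','t3');b=shot('side','s3')
for n,f,r in(('t',a,(130,270,140,340)),('s',b,(110,250,190,340))):
  cv2.imwrite('pics/%s3c.png'%n,cv2.resize(f['image'][r[0]:r[1],r[2]:r[3]],None,fx=4,fy=4,interpolation=cv2.INTER_CUBIC))
E
```

```text
time: 6.43
tool_pos: [0.5305, -0.0625, 0.2817]
tcp_rot: [[0.998, 0.065, -0.002], [0.065, -0.998, -0.0], [-0.002, 0.0, -1.0]]
ft_force: [0.5, 0.3, -2.3]
finger_gap: 0.0558
time: 7.1
tool_pos: [0.5795, 0.0995, 0.2816]
tcp_rot: [[0.998, 0.066, -0.002], [0.066, -0.998, -0.001], [-0.002, 0.001, -1.0]]
ft_force: [-0.4, -0.8, -2.0]
finger_gap: 0.0555
t 7.1 pos [0.5795 0.0995 0.2816] th 3.78 F [-0.4 -0.8 -2. ] gap 0.0555
  delta cm [ 0.13 -0.56 17.86] spin 0.08
  after-spin cm [ 0.09 -0.54 17.86]
```

View pics/t3c.png

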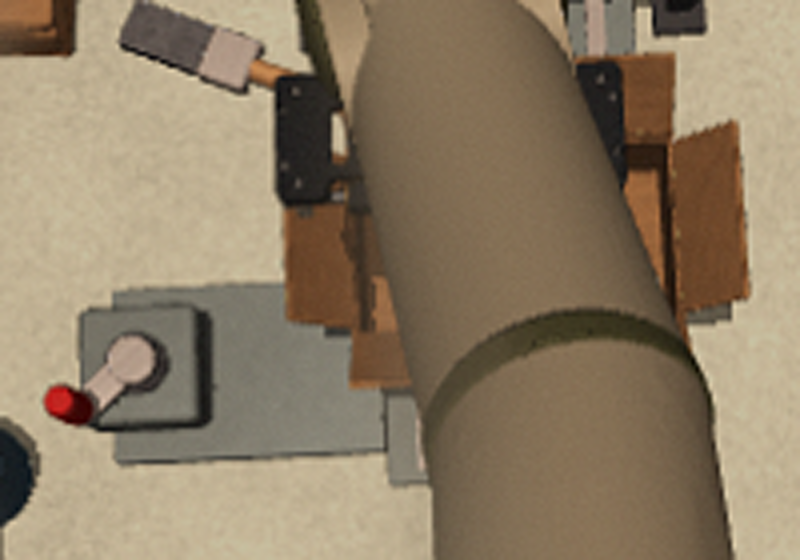

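View pics/s3c.png

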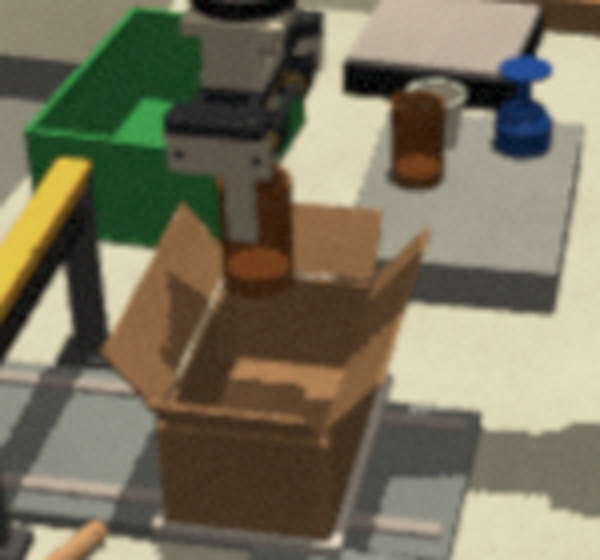

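```bash

python3 -m creep '[[[0.3,0.1,-0.5,1,0],[0.3,0,0,2.2,0],[0.3,0,0,2.5,0],[0.3,0,0,2.5,0],[0.3,0,0,2.5,0],[0.3,0,0,2.3,0],[0.3,0,0,1.5,0],[0.3,0,0,0,0]]]' 15
python3 - <<'E'
from h import *
to(*car(0,.045,.064),3.7)
b=shot('side','s4')
cv2.imwrite('pics/s4c.png',cv2.resize(b['image'][110:250,190:340],None,fx=4,fy=4,interpolation=cv2.INTER_CUBIC))
E
```

```text
time: 7.87
tool_pos: [0.5787, 0.1033, 0.1341]
tcp_rot: [[0.998, 0.063, -0.005], [0.063, -0.998, -0.002], [-0.006, 0.001, -1.0]]
ft_force: [-0.2, 0.7, -2.2]
finger_gap: 0.0558
t 7.9 pos [0.5787 0.1033 0.1341] th 3.63 F [-0.2  0.7 -2.2] gap 0.0558
  delta cm [ 0.16 -0.16  3.11] spin -0.07
  after-spin cm [ 0.15 -0.15  3.11]
```

View pics/s4c.png

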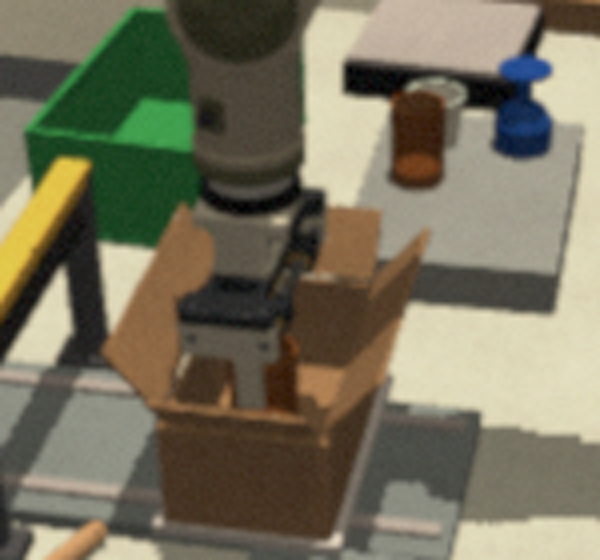

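```bash

python3 -m creep '[[[0.3,0.1,0,0.8,0],[0.3,0,0,0.8,0],[0.3,0,0,0.6,0],[0.3,0,0,0.4,0],[0.3,0,0,0.3,0],[0.3,0,0,0,0],[0.3,0,0,0,0],[0.3,0,0,0,0]]]' 15

```

```text
time: 8.58
tool_pos: [0.582, 0.1048, 0.1088]
tcp_rot: [[0.998, 0.065, 0.0], [0.065, -0.998, 0.0], [0.0, -0.0, -1.0]]
ft_force: [0.5, -0.4, -3.0]
finger_gap: 0.0557
```

```bash

python3 -m creep '[[[0.3,0,0,0.3,0],[0.3,0,0,0.2,0],[0.3,0,0,0.1,0],[0.3,0,0,0,0],[0.72,0,0,0,0],[0.72,0,0,0,0],[0.72,0,0,0,0],[0.72,0,0,0,0]]]' 15

```

```text
time: 9.25
tool_pos: [0.5819, 0.1047, 0.1027]
tcp_rot: [[0.998, 0.065, 0.0], [0.065, -0.998, -0.0], [0.0, 0.0, -1.0]]
ft_force: [-0.3, -0.5, 0.3]
finger_gap: 0.0668
```

```bash

python3 -m creep '[[[0.72,0,0,-1,0],[0.72,0,0,-2,0],[0.72,0,0,-2.5,0],[0.72,0,0,-2.5,0],[0.85,0,0,-2.5,0],[0.85,0,0,-2.5,0],[0.85,0,0,-2,0],[0.85,0,0,-1,0]]]' 15
python3 -m creep '[[[0.85,0,3,0,0],[0.85,0,4,0,0],[0.85,0,4,0,0],[0.85,0,4,0,0],[0.85,0,4,0,0],[0.85,0,4,0,0],[0.85,0,4,0,0],[0.85,0,4,0,0]]]' 15
python3 - <<'E'
from h import *
to(.569,-.374,.23,60)
a=shot('top','t5');b=shot('side','s5')
for f in(a,b):
  for k in range(1,5): print([(round(x['conf'],2),np.round(np.array(x['position'])[::-1]*[560,420],1)) for x in ctrl.landmark_of(f,'tumbler%d_mid'%k)])
cv2.imwrite('pics/t5c.png',cv2.resize(a['image'][130:280,150:490],None,fx=2.3,fy=2.3,interpolation=cv2.INTER_CUBIC))
cv2.imwrite('pics/s5c.png',cv2.resize(b['image'][110:250,190:340],None,fx=4,fy=4,interpolation=cv2.INTER_CUBIC))
E
```

```text
time: 9.92
tool_pos: [0.5826, 0.1049, 0.2661]
tcp_rot: [[0.998, 0.065, 0.004], [0.065, -0.998, 0.001], [0.004, -0.001, -1.0]]
ft_force: [-0.6, 0.3, -0.2]
finger_gap: 0.079
time: 10.58
tool_pos: [0.6014, -0.2065, 0.2625]
tcp_rot: [[0.998, 0.065, -0.0], [0.065, -0.998, 0.0], [-0.0, -0.0, -1.0]]
ft_force: [-0.1, 0.1, 0.8]
finger_gap: 0.079
t 10.6 pos [ 0.6014 -0.2065  0.2625] th 3.72 F [-0.1  0.1  0.8] gap 0.079
  delta cm [-4.32 16.51  3.25] spin -56.28
  after-spin cm [-16.13   5.57   3.25]
[(0.38, array([103.5, 218.8]))]
[(0.66, array([256. , 192.6]))]
[]
[]
[(0.64, array([206.5, 325.6]))]
[(0.53, array([257.4, 215.9]))]
[]
[(0.27, array([319. , 135.9])), (0.23, array([273.9, 328.4]))]
```

View pics/t5c.png

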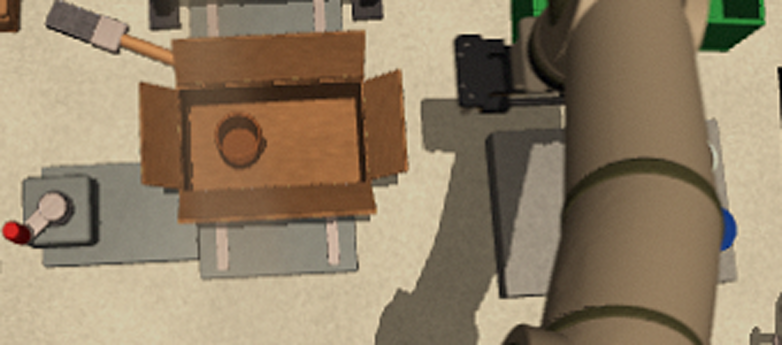

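View pics/s5c.png

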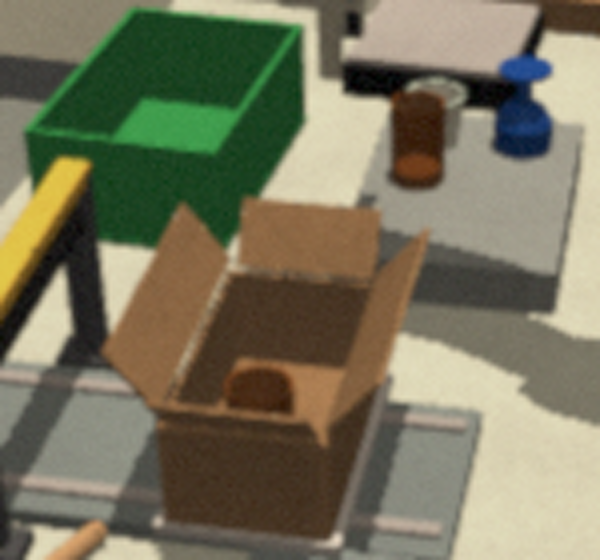

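```bash

python3 -m creep '[[[0.85,-0.55,2.05,0.4,0],[0.85,-0.55,2.05,0.4,0],[0.85,-0.55,2.05,0.4,0],[0.85,-0.55,2.05,0.4,0],[0.85,-0.55,2.05,0.4,0],[0.85,-0.55,2.05,0.4,0],[0.85,-0.55,2.05,0.4,0],[0.85,-0.55,2.05,0.4,0]]]' 15
python3 -m creep '[[[0.85,0,0,0.4,-7],[0.85,0,0,0.4,-7],[0.85,0,0,0.4,-7],[0.85,0,0,0.4,-7],[0.85,0,0,0.4,-7],[0.85,0,0,0.4,-7],[0.85,0,0,0,-7],[0.85,0,0,0,-7]]]' 15
python3 - <<'E'
from h import *
to(.567,-.3725,.113,60)
a=shot('top','t6');b=shot('side','s6')
cv2.imwrite('pics/t6c.png',cv2.resize(a['image'][150:280,350:490],None,fx=4,fy=4,interpolation=cv2.INTER_CUBIC))
cv2.imwrite('pics/s6c.png',cv2.resize(b['image'][90:210,250:370],None,fx=5,fy=5,interpolation=cv2.INTER_CUBIC))
E
```

```text
time: 11.75
tool_pos: [0.5688, -0.3711, 0.2305]
tcp_rot: [[0.998, 0.066, 0.0], [0.066, -0.998, 0.0], [0.0, -0.0, -1.0]]
ft_force: [0.9, 0.9, -0.3]
finger_gap: 0.0788
time: 12.42
tool_pos: [0.5689, -0.3701, 0.2064]
tcp_rot: [[0.498, 0.867, -0.0], [0.867, -0.498, 0.0], [0.0, -0.0, -1.0]]
ft_force: [0.3, -0.8, 0.4]
finger_gap: 0.0791
t 12.4 pos [ 0.5689 -0.3701  0.2064] th 60.14 F [ 0.3 -0.8  0.4] gap 0.0791
  delta cm [-0.31 -0.04  9.34] spin 0.14
  after-spin cm [-0.31 -0.04  9.34]
```

View pics/s6c.png

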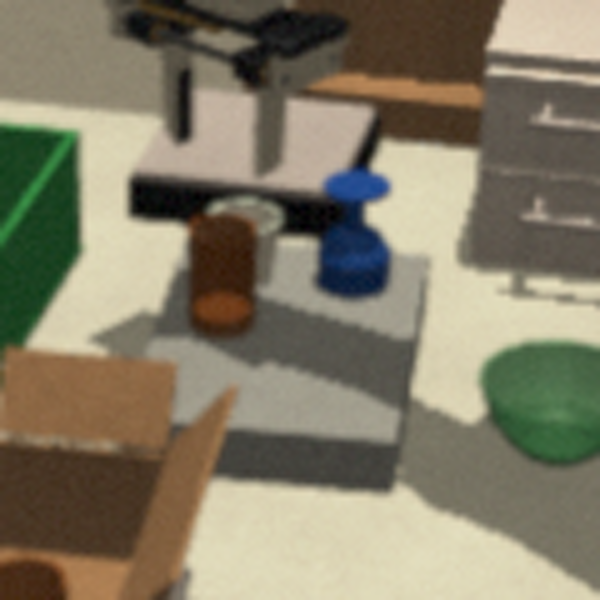

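View pics/t6c.png

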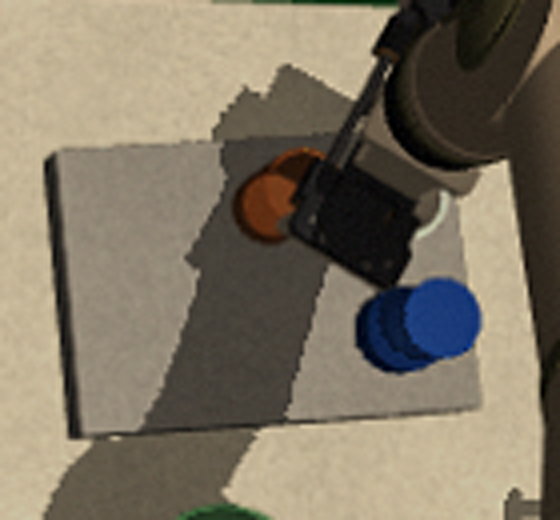

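```bash

python3 -m creep '[[[0.85,-0.25,0,1,0],[0.85,0,0,1,0],[0.85,0,0,1,0],[0.85,0,0,1,0],[0.85,0,0,1,0],[0.85,0,0,0.5,0],[0.85,0,0,0,0],[0.85,0,0,0,0]]]' 15
python3 - <<'E'
from h import *
to(.567,-.3725,.113,60)
b=shot('side','s7')
cv2.imwrite('pics/s7c.png',cv2.resize(b['image'][90:210,250:370],None,fx=5,fy=5,interpolation=cv2.INTER_CUBIC))
E
```

```text
time: 13.18
tool_pos: [0.5673, -0.3731, 0.1511]
tcp_rot: [[0.504, 0.863, -0.001], [0.863, -0.504, 0.0], [-0.0, -0.001, -1.0]]
ft_force: [0.2, 0.5, 0.7]
finger_gap: 0.0788
t 13.2 pos [ 0.5673 -0.3731  0.1511] th 59.7 F [0.2 0.5 0.7] gap 0.0788
  delta cm [ 0.04 -0.05  3.81] spin -0.3
  after-spin cm [ 0.04 -0.05  3.81]
```

View pics/s7c.png

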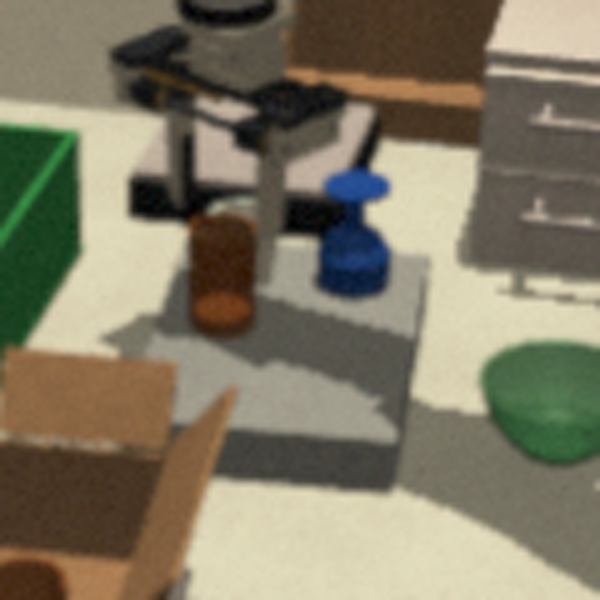

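```bash
python3 - <<'E'
from h import *
b=shot('side')
R=np.array(ctrl.get_state()['tcp_rot']);p=np.array(ctrl.get_state()['tool_pos'])
q=lambda P:np.round((proj(b,P)-[250,90])*5)
for s in(-1,1):print('tip',q(p+R[:,1]*s*.0395+R[:,2]*.011),q(p+R[:,1]*s*.057+R[:,2]*.011))
for c in((.567,-.3725),(.574,-.3815)):
  print(c,'foot',q([*c,.05]),'rim',q([*c,.136]),'left/right rim',q([c[0]+.028,c[1],.136]),q([c[0]-.028,c[1],.136]))
E
```

```text
tip [265. 235.] [281. 242.]
tip [192. 202.] [177. 196.]
(0.567, -0.3725) foot [228. 320.] rim [229. 225.] left/right rim [194. 221.] [263. 229.]
(0.574, -0.3815) foot [222. 314.] rim [223. 219.] left/right rim [188. 215.] [257. 223.]
```

```bash

python3 -m creep '[[[0.85,0,0.25,1,0],[0.85,0,0,1,0],[0.85,0,0,1,0],[0.85,0,0,0.8,0],[0.85,0,0,0,0],[0.85,0,0,0,0],[0.3,0,0,0,0],[0.3,0,0,0,0]]]' 12
python3 -m creep '[[[0.3,0,0,0,0],[0.3,0,0,0,0],[0.3,0,0,0,0],[0.3,0,0,-1,0],[0.3,0,0,-2,0],[0.3,0,0,-3,0],[0.3,0,0,-3,0],[0.3,0,0,-3,0]]]' 15
python3 -m creep '[[[0.3,0,0,-3,0],[0.3,0,0,-2,0],[0.3,0,0,0,7],[0.3,0,0,0,7],[0.3,0,0,0,7],[0.3,0,0,0,7],[0.3,0,0,0,7],[0.3,0,0,0,7]]]' 15
python3 - <<'E'
from h import *
to(*car(0,-.045,.2),3.7)
a=shot('top','t8');b=shot('side','s8')
E
```

```text
time: 13.95
tool_pos: [0.5697, -0.3746, 0.114]
tcp_rot: [[0.504, 0.864, 0.001], [0.864, -0.504, -0.0], [-0.0, 0.001, -1.0]]
ft_force: [0.2, 0.6, 1.2]
finger_gap: 0.0701
time: 14.62
tool_pos: [0.5696, -0.3745, 0.2353]
tcp_rot: [[0.504, 0.864, 0.001], [0.864, -0.504, 0.0], [0.0, 0.0, -1.0]]
ft_force: [0.4, -0.0, -2.2]
finger_gap: 0.0558
time: 15.28
tool_pos: [0.5697, -0.3745, 0.2842]
tcp_rot: [[0.954, 0.299, 0.001], [0.299, -0.954, -0.0], [0.001, 0.001, -1.0]]
ft_force: [-0.0, -0.2, -2.9]
finger_gap: 0.0555
t 15.3 pos [ 0.5697 -0.3745  0.2842] th 17.38 F [-0.  -0.2 -2.9] gap 0.0555
  delta cm [ 13.18 -36.7    4.52] spin 13.68
  after-spin cm [  4.13 -38.77   4.52]
```

View pics/s8.png

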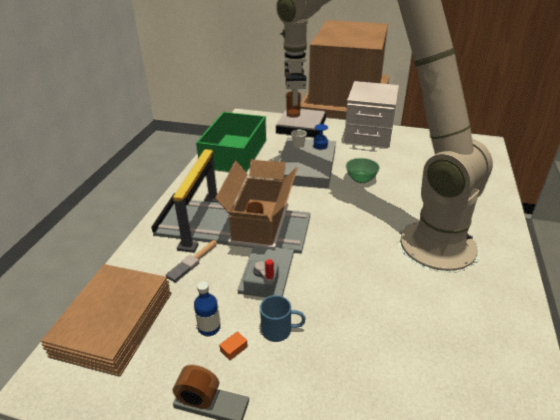

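```bash

python3 -m creep '[[[0.3,0,0,0,7],[0.3,0,0,0,6.7],[0.3,0,-1.5,0,0],[0.3,0.3,-2.5,0,0],[0.3,0.4,-3.2,0,0],[0.3,0.4,-3.2,0,0],[0.3,0.4,-3.2,0,0],[0.3,0.4,-3.2,0,0]]]' 15
python3 -m creep '[[[0.3,0.4,-3.2,0,0],[0.3,0.4,-3.2,0,0],[0.3,0.4,-3.2,0,0],[0.3,0.3,-3.2,0,0],[0.3,0.3,-3.2,0,0],[0.3,0.2,-2.8,0,0],[0.3,0.2,-2,0,0],[0.3,0,-0.8,0,0]]]' 15
python3 - <<'E'
from h import *
a=shot('top','t9');b=shot('side','s9')
to(*car(0,-.045,.064),3.7)
cv2.imwrite('pics/s9c.png',cv2.resize(b['image'][110:250,190:340],None,fx=4,fy=4,interpolation=cv2.INTER_CUBIC))
E
```

```text
time: 16.05
tool_pos: [0.5765, -0.2034, 0.284]
tcp_rot: [[0.997, 0.076, 0.001], [0.076, -0.997, 0.0], [0.001, -0.0, -1.0]]
ft_force: [1.0, 1.1, -2.1]
finger_gap: 0.0556
time: 16.72
tool_pos: [0.5833, 0.0161, 0.284]
tcp_rot: [[0.997, 0.08, 0.001], [0.08, -0.997, 0.002], [0.001, -0.002, -1.0]]
ft_force: [0.1, -0.3, -2.4]
finger_gap: 0.0558
t 16.8 pos [0.5833 0.0134 0.2839] th 4.4 F [-0.5 -0.1 -3.2] gap 0.0556
  delta cm [ 0.27 -0.14 18.09] spin 0.7
  after-spin cm [ 0.27 -0.16 18.09]
```

View pics/s9c.png

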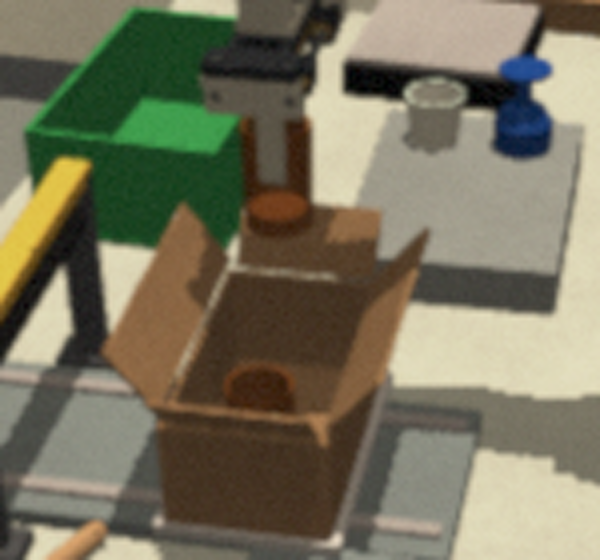

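```bash

python3 -m creep '[[[0.3,0.2,0.2,1,0.7],[0.3,0,0,2,0],[0.3,0,0,2.5,0],[0.3,0,0,2.5,0],[0.3,0,0,2.5,0],[0.3,0,0,2.3,0],[0.3,0,0,1.5,0],[0.3,0,0,0.8,0]]]' 15
python3 -m creep '[[[0.3,0,0,0.6,0],[0.3,0,0,0.6,0],[0.3,0,0,0.6,0],[0.3,0,0,0.4,0],[0.3,0,0,0.3,0],[0.3,0,0,0,0],[0.3,0,0,0,0],[0.3,0,0,0,0]]]' 15

```

```text
time: 17.48
tool_pos: [0.5846, 0.007, 0.1299]
tcp_rot: [[0.998, 0.056, -0.003], [0.056, -0.998, -0.001], [-0.003, 0.001, -1.0]]
ft_force: [0.2, 0.1, -3.7]
finger_gap: 0.0557
time: 18.15
tool_pos: [0.5859, 0.0096, 0.108]
tcp_rot: [[0.998, 0.058, 0.001], [0.058, -0.998, 0.0], [0.001, 0.0, -1.0]]
ft_force: [-1.2, -0.9, -2.3]
finger_gap: 0.0557
```

```bash

python3 -m creep '[[[0.3,0,0,0.3,0],[0.3,0,0,0.2,0],[0.3,0,0,0,0],[0.3,0,0,0,0],[0.7,0,0,0,0],[0.7,0,0,0,0],[0.7,0,0,0,0],[0.7,0,0,0,0]]]' 15
python3 -m creep '[[[0.7,0,0,-1,0],[0.7,0,0,-2,0],[0.7,0,0,-2.5,0],[0.7,0,0,-2.5,0],[0.5,0,0,-2.5,0],[0.2,0,0,-2.5,0],[0,0,0,-2.5,0],[0,0,0,-2,0]]]' 15
python3 -m creep '[[[0,-2,3,0,0],[0,-2,3.5,0,0],[0,-2,3.5,0,0],[0,-2,3.5,0,0],[0,0,3.5,0,0],[0,0,3,0,0],[0,0,0,0,0],[0,0,0,0,0]]]' 15
python3 - <<'E'
from h import *
st()
a=shot('top','t10');b=shot('side','s10')
cv2.imwrite('pics/t10c.png',cv2.resize(a['image'][130:270,140:340],None,fx=4,fy=4,interpolation=cv2.INTER_CUBIC))
cv2.imwrite('pics/s10c.png',cv2.resize(b['image'][110:250,190:340],None,fx=4,fy=4,interpolation=cv2.INTER_CUBIC))
E
```

```text
time: 18.82
tool_pos: [0.5858, 0.0094, 0.1027]
tcp_rot: [[0.998, 0.058, 0.0], [0.058, -0.998, -0.0], [0.0, 0.0, -1.0]]
ft_force: [-0.4, 0.5, -0.3]
finger_gap: 0.0652
time: 19.48
tool_pos: [0.5858, 0.0095, 0.2805]
tcp_rot: [[0.998, 0.058, 0.002], [0.058, -0.998, 0.0], [0.002, -0.0, -1.0]]
ft_force: [0.7, -0.3, -0.4]
finger_gap: 0.043
time: 20.15
tool_pos: [0.5169, -0.1965, 0.2783]
tcp_rot: [[0.999, 0.054, 0.001], [0.054, -0.999, -0.0], [0.0, 0.0, -1.0]]
ft_force: [0.3, 0.3, -0.5]
finger_gap: 0.0005
t 20.15 pos [ 0.5169 -0.1965  0.2783] F [ 0.3  0.3 -0.5] gap 0.0005
[[0.999, 0.054, 0.001], [0.054, -0.999, -0.0], [0.0, 0.0, -1.0]]
```

View pics/t10c.png

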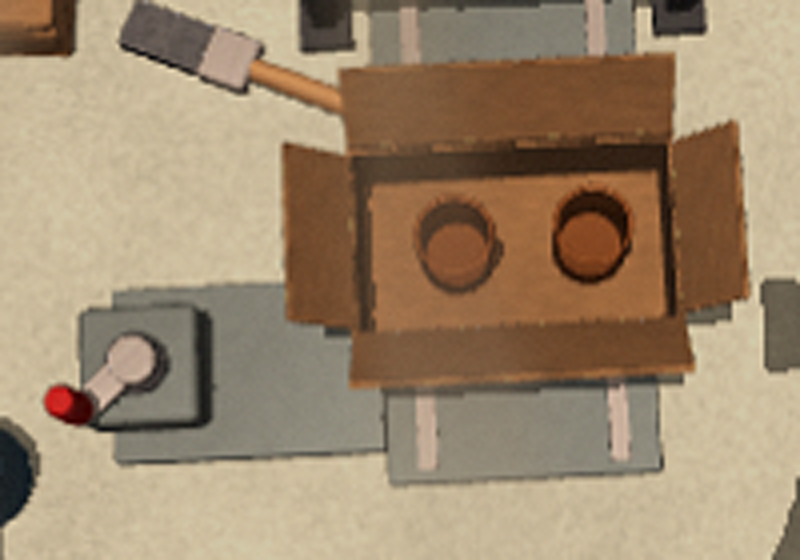

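View pics/s10c.png

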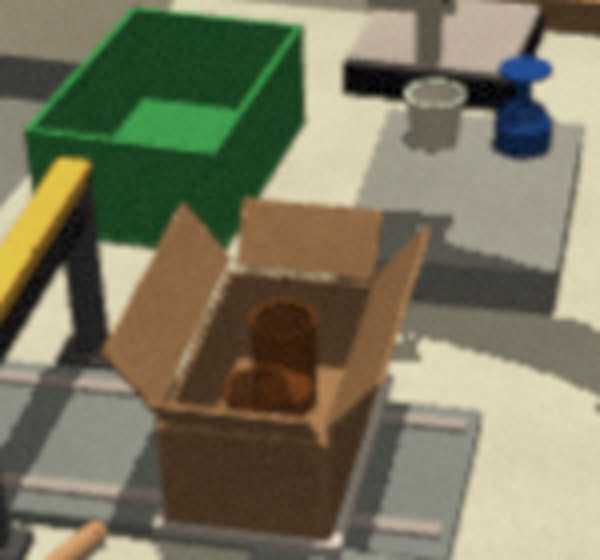

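```bash

python3 - <<'E'
from h import *
print(car(0,-.185,0));to(*car(0,-.185,.176-.039),3.7)
to(*car(0,-.0775,.176-.039),3.7)
E
```

```text
[np.float64(0.5949384770267971), np.float64(-0.12461438938035313), 0.039]
t 20.2 pos [ 0.5174 -0.1938  0.278 ] th 3.35 F [-0.4  0.4 -0.6] gap 0.0006
  delta cm [ 8.15 -6.45 10.2 ] spin -0.35
  after-spin cm [ 8.19 -6.4  10.2 ]
t 20.2 pos [ 0.5174 -0.1938  0.278 ] th 3.35 F [-0.4  0.4 -0.6] gap 0.0006
  delta cm [  8.08 -17.2   10.21] spin -0.35
  after-spin cm [  8.19 -17.15  10.2 ]
```

```bash

python3 -m creep '[[[0,1.3,0,1.7,0],[0,1.3,0,1.7,0],[0,1.3,0,1.7,0],[0,1.3,0,1.7,0],[0,1.3,-1,1.7,0],[0,1.3,-1.6,1.7,0],[0,0.3,-2,0,0],[0,0,-1.8,0,0]]]' 15
python3 -m creep '[[[0,0,-1.5,0,0],[0,0,-1.5,0,0],[0,0,-1.5,0,0],[0,0,-1.5,0,0],[0,0,-1.5,0,0],[0,0,-1.5,0,0],[0,0,-1,0,0],[0,0,0,0,0]]]' 15
python3 - <<'E'
from h import *
to(*car(0,-.0775,.176-.039),3.7)
b=shot('side')
cv2.imwrite('pics/s11c.png',cv2.resize(b['image'][110:250,190:340],None,fx=4,fy=4,interpolation=cv2.INTER_CUBIC))
E
```

```text
time: 20.92
tool_pos: [0.5949, -0.1227, 0.1743]
tcp_rot: [[0.998, 0.061, -0.002], [0.061, -0.998, 0.001], [-0.002, -0.001, -1.0]]
ft_force: [-0.3, -0.2, 0.6]
finger_gap: 0.0005
time: 21.58
tool_pos: [0.5886, -0.0229, 0.176]
tcp_rot: [[0.998, 0.062, 0.0], [0.062, -0.998, 0.001], [0.0, -0.001, -1.0]]
ft_force: [-0.2, 0.5, 0.5]
finger_gap: 0.0006
t 21.6 pos [ 0.5886 -0.0229  0.176 ] th 3.55 F [-0.2  0.5  0.5] gap 0.0006
  delta cm [-0.02 -0.56  0.  ] spin -0.15
  after-spin cm [-0.02 -0.56  0.  ]
```

View pics/s11c.png

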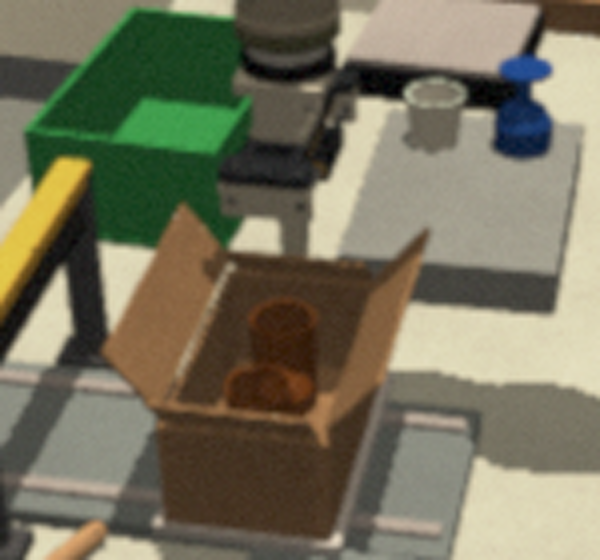

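```bash

python3 -m creep '[[[0,0,-0.6,0.4,0],[0,0,-0.2,0.5,0],[0,0,0,0.5,0],[0,0,0,0.5,0],[0,0,0,0.5,0],[0,0,0,0.4,0],[0,0,0,0.2,0],[0,0,0,0,0]]]' 15
python3 - <<'E'
from h import *
to(*car(0,-.0775,.176-.039),3.7)
b=shot('side')
cv2.imwrite('pics/s12c.png',cv2.resize(b['image'][110:250,190:340],None,fx=4,fy=4,interpolation=cv2.INTER_CUBIC))
E
```

```text
time: 22.3
tool_pos: [0.5883, -0.0185, 0.1466]
tcp_rot: [[0.998, 0.057, 0.0], [0.057, -0.998, 0.0], [0.0, -0.0, -1.0]]
ft_force: [-3.9, 0.3, 15.2]
finger_gap: 0.0006
t 22.3 pos [ 0.5883 -0.0185  0.1466] th 3.28 F [-3.9  0.3 15.2] gap 0.0006
  delta cm [-0.02 -0.12 -2.94] spin -0.42
  after-spin cm [-0.02 -0.12 -2.94]
```

View pics/s12c.png

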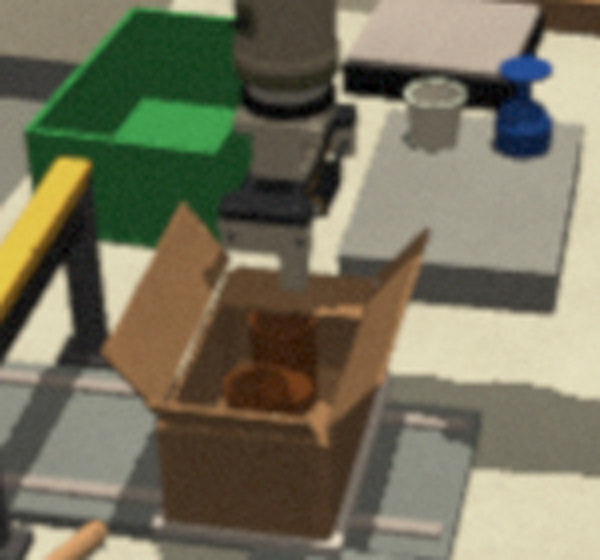

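```bash

python3 -m creep '[[[0,0,0,-1.5,0],[0,0,0,-2.5,0],[0,0,0,-3,0],[0,0,0,-3,0],[0,0,-2.5,-1,0],[0,0,-3.4,0,0],[0,0,-3.4,0,0],[0,0,-3.4,0,0]]]' 15
python3 -m creep '[[[0,0,-3.4,0,0],[0,0,-3.4,0,0],[0,0,-3.4,0,0],[0,0,-3,0,0],[0,0,-1.5,0,0],[0,0,0,1.5,0],[0,0,0,2,0],[0,0,0,2,0]]]' 15
python3 - <<'E'
from h import *
to(*car(0,.185,.176-.039),3.7)
a=shot('top');b=shot('side')
cv2.imwrite('pics/s13c.png',cv2.resize(b['image'][110:250,190:340],None,fx=4,fy=4,interpolation=cv2.INTER_CUBIC))
E
```

```text
time: 23.02
tool_pos: [0.5808, 0.109, 0.2556]
tcp_rot: [[0.998, 0.056, 0.0], [0.056, -0.998, -0.0], [0.0, 0.0, -1.0]]
ft_force: [0.3, -0.1, -0.0]
finger_gap: 0.0005
time: 23.68
tool_pos: [0.5728, 0.2545, 0.1999]
tcp_rot: [[0.998, 0.057, 0.001], [0.057, -0.998, -0.0], [0.001, 0.0, -1.0]]
ft_force: [-0.0, 0.7, -0.3]
finger_gap: 0.0009
t 23.7 pos [0.5728 0.2545 0.1999] th 3.3 F [-0.   0.7 -0.3] gap 0.0009
  delta cm [-0.23  0.98  2.39] spin -0.4
  after-spin cm [-0.23  0.98  2.39]
```

View pics/s13c.png

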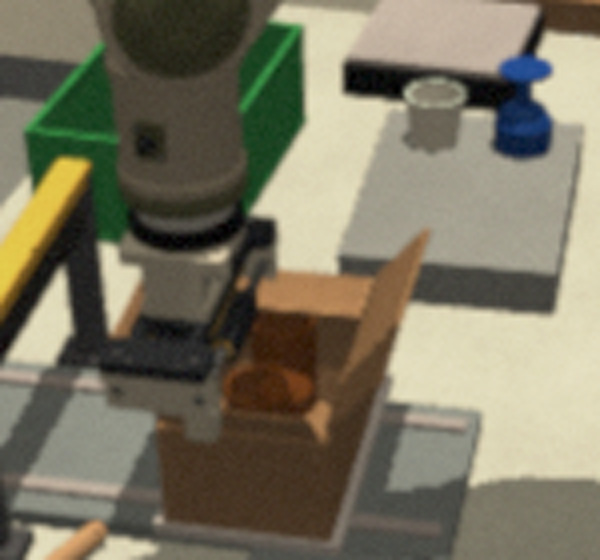

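```bash

python3 -m creep '[[[0,-0.2,0,1.4,0],[0,0,0.5,1.0,0],[0,0,1.8,0,0],[0,0,2,0,0],[0,0,2,0,0],[0,0,2,0,0],[0,0,1.5,0,0],[0,0,1.2,0,0]]]' 15
python3 -m creep '[[[0,0,0.6,0.4,0],[0,0,0.2,0.5,0],[0,0,0,0.5,0],[0,0,0,0.5,0],[0,0,0,0.5,0],[0,0,0,0.4,0],[0,0,0,0.2,0],[0,0,0,0,0]]]' 15
python3 - <<'E'
from h import *
to(*car(0,.0775,.176-.039),3.7)
a=shot('top');b=shot('side')
cv2.imwrite('pics/s14c.png',cv2.resize(b['image'][110:250,190:340],None,fx=4,fy=4,interpolation=cv2.INTER_CUBIC))
E
```

```text
time: 24.45
tool_pos: [0.5772, 0.1432, 0.1771]
tcp_rot: [[0.998, 0.056, 0.001], [0.056, -0.998, -0.0], [0.001, 0.0, -1.0]]
ft_force: [-0.3, 1.4, 0.2]
finger_gap: 0.0008
time: 25.12
tool_pos: [0.577, 0.1379, 0.1468]
tcp_rot: [[0.998, 0.059, -0.001], [0.059, -0.998, 0.0], [-0.001, -0.0, -1.0]]
ft_force: [-1.9, -0.5, 6.1]
finger_gap: 0.0002
t 25.1 pos [0.577  0.1379 0.1468] th 3.36 F [-1.9 -0.5  6.1] gap 0.0002
  delta cm [ 0.1   0.06 -2.92] spin -0.34
  after-spin cm [ 0.1   0.07 -2.92]
```

View pics/s14c.png

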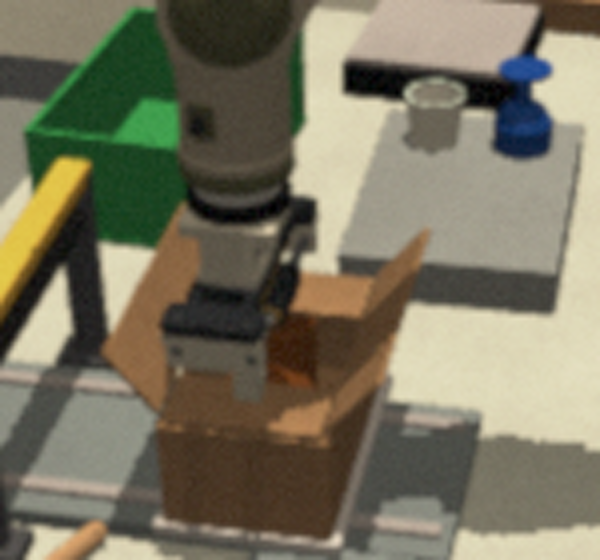

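```bash

python3 -m creep '[[[0,0,0,-1.5,0],[0,0,0,-2.5,0],[0,0,0,-3,0],[0,0,1,-3,0],[0,1.8,1.5,-1,0],[0,2.5,1.5,0,0],[0,2.5,1.5,0,0],[0,2.5,1.5,0,0]]]' 15
python3 - <<'E'
from h import *
to(*car(.145,0,.181-.039),3.7)
a=shot('top');b=shot('side')
cv2.imwrite('pics/t15c.png',cv2.resize(a['image'][130:270,140:340],None,fx=4,fy=4,interpolation=cv2.INTER_CUBIC))
cv2.imwrite('pics/s15c.png',cv2.resize(b['image'][110:250,190:340],None,fx=4,fy=4,interpolation=cv2.INTER_CUBIC))
E
```

```text
time: 25.88
tool_pos: [0.6751, 0.0729, 0.2569]
tcp_rot: [[0.998, 0.059, 0.001], [0.059, -0.998, 0.0], [0.001, -0.0, -1.0]]
ft_force: [-0.7, 0.4, -0.2]
finger_gap: 0.0004
t 25.9 pos [0.6751 0.0729 0.2569] th 3.38 F [-0.7  0.4 -0.2] gap 0.0004
  delta cm [5.23 0.66 7.59] spin -0.32
  after-spin cm [5.23 0.69 7.59]
```

View pics/t15c.png

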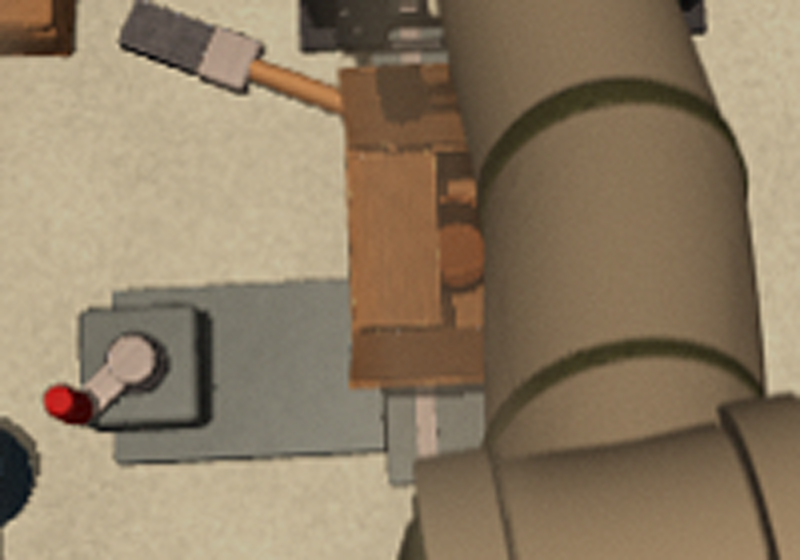

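View pics/s15c.png

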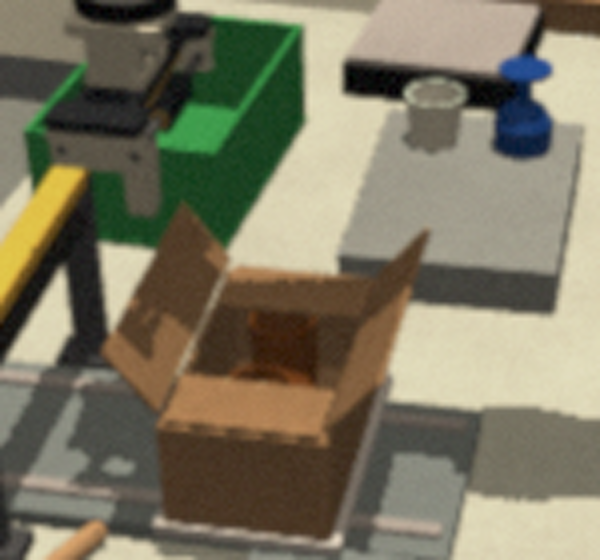

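```bash

python3 -m creep '[[[0,1.5,0,0,0],[0,2,0.3,0,0],[0,1.8,0.3,0.5,0],[0,0,0,1.5,0],[0,0,0,1.8,0],[0,0,0,1.8,0],[0,0,0,1.5,0],[0,0,0,0.5,0]]]' 15
python3 - <<'E'
from h import *
to(*car(.0225,0,.181-.039),3.7)
a=shot('top');b=shot('side')
for nm in('right_flap_edge','left_flap_edge'):
  print(nm,[(round(x['conf'],2),np.round(np.array(x['position'])[::-1]*[560,420],1)) for x in ctrl.landmark_of(b,nm)])
for an in(0,.15,.4,.8):
  print(an,[proj(b,car(0,s*(.111-.06*np.cos(an)),.094+.06*np.sin(an))).round(1) for s in(-1,1)])
cv2.imwrite('pics/t16c.png',cv2.resize(a['image'][130:270,140:340],None,fx=4,fy=4,interpolation=cv2.INTER_CUBIC))
cv2.imwrite('pics/s16c.png',cv2.resize(b['image'][110:250,190:340],None,fx=4,fy=4,interpolation=cv2.INTER_CUBIC))
E
```

```text
time: 26.65
tool_pos: [0.7255, 0.0709, 0.1775]
tcp_rot: [[0.998, 0.059, -0.004], [0.059, -0.998, -0.0], [-0.004, -0.0, -1.0]]
ft_force: [-0.0, 0.4, -0.3]
finger_gap: 0.0006
t 26.6 pos [0.7255 0.0709 0.1775] th 3.38 F [-0.   0.4 -0.3] gap 0.0006
  delta cm [-12.04   0.23  -0.3 ] spin -0.32
  after-spin cm [-12.04   0.16  -0.35]
right_flap_edge [(0.72, array([260. , 184.5]))]
left_flap_edge [(0.71, array([255.9, 209.2])), (0.53, array([257.3, 217.7]))]
0 [array([262.7, 186.9]), array([255.2, 204.7])]
0.15 [array([262.7, 184.5]), array([255. , 202.5])]
0.4 [array([262.8, 180.2]), array([254.5, 199.5])]
0.8 [array([263.6, 172.9]), array([253.1, 196.7])]
```

View pics/t16c.png

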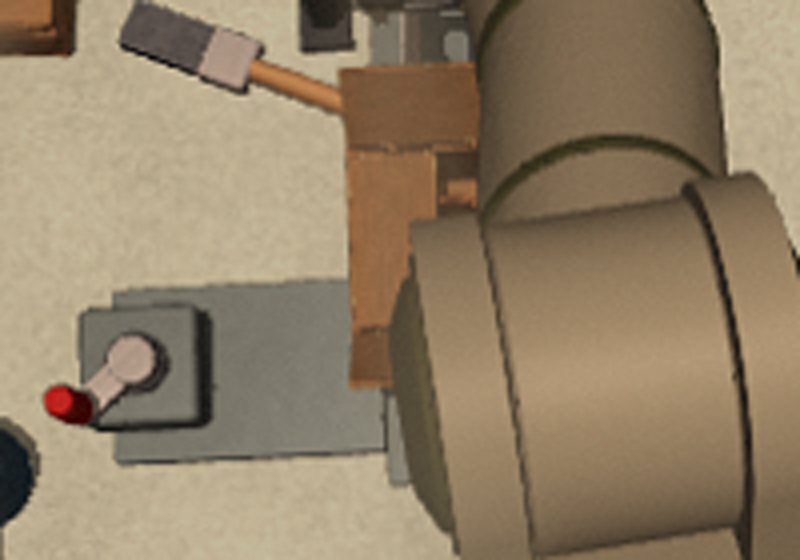

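View pics/s16c.png

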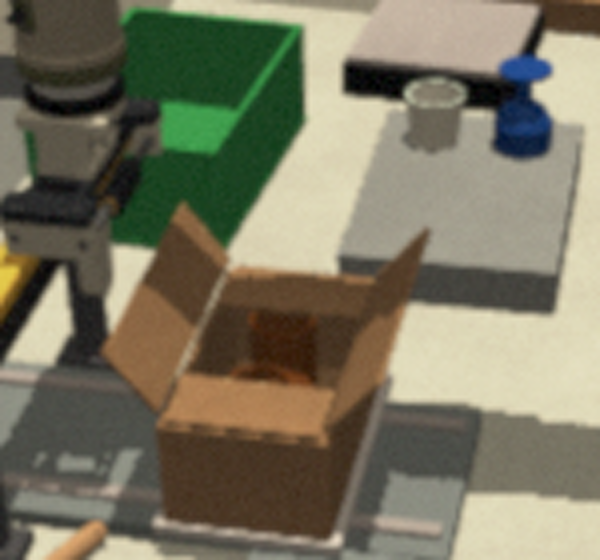

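```bash

python3 -m creep '[[[0,-1.2,0,-0.3,0],[0,-1.8,0.2,0,0],[0,-1.8,0,0,0],[0,-1.8,0,0,0],[0,-1.8,0,0,0],[0,-1.6,0,0,0],[0,-1.4,0,0,0],[0,-0.6,0,0,0]]]' 15
python3 -m creep '[[[0,-0.2,0,0.5,0],[0,0,0,0.6,0],[0,0,0,0.6,0],[0,0,0,0.6,0],[0,0,0,0.5,0],[0,0,0,0.4,0],[0,0,0,0.2,0],[0,0,0,0,0]]]' 15
python3 - <<'E'
from h import *
to(*car(.0225,0,.154-.039),3.7)
b=shot('side')
cv2.imwrite('pics/s17c.png',cv2.resize(b['image'][110:250,190:340],None,fx=4,fy=4,interpolation=cv2.INTER_CUBIC))
E
```

```text
time: 27.52
tool_pos: [0.607, 0.061, 0.1852]
tcp_rot: [[0.998, 0.058, 0.002], [0.058, -0.998, 0.0], [0.002, -0.0, -1.0]]
ft_force: [0.8, 0.5, 0.2]
finger_gap: 0.0006
time: 28.18
tool_pos: [0.608, 0.061, 0.1533]
tcp_rot: [[0.998, 0.057, 0.005], [0.057, -0.998, 0.001], [0.005, -0.0, -1.0]]
ft_force: [-7.8, -0.8, 38.6]
finger_gap: 0.0006
t 28.2 pos [0.608  0.061  0.1533] th 3.29 F [-7.8 -0.8 38.6] gap 0.0006
  delta cm [-0.25 -0.06 -0.08] spin -0.41
  after-spin cm [-0.25 -0.06 -0.07]
```

View pics/s17c.png

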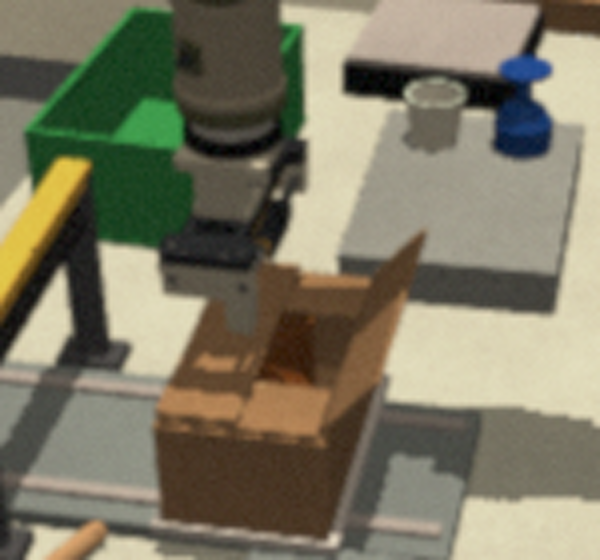

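```bash

python3 -m creep '[[[0,0,0,-1.5,0],[0,0,0,-2.5,0],[0,0,0,-3,0],[0,0,0,-3,0],[0,-1.8,0,0,0],[0,-2.7,0,0,0],[0,-2.7,0,0,0],[0,-2.7,0,0,0]]]' 15
python3 -m creep '[[[0,-2.7,0,0,0],[0,-2.2,0,0,0],[0,-1.2,0,0,0],[0,0,0,1.5,0],[0,0,0,1.8,0],[0,0,0,1.8,0],[0,0,0,1.5,0],[0,0,0,0.5,0]]]' 15
python3 - <<'E'
from h import *
to(*car(-.0225,0,.181-.039),3.7)
b=shot('side');a=shot('top')
cv2.imwrite('pics/s18c.png',cv2.resize(b['image'][110:250,190:340],None,fx=4,fy=4,interpolation=cv2.INTER_CUBIC))
cv2.imwrite('pics/t18c.png',cv2.resize(a['image'][130:270,140:340],None,fx=4,fy=4,interpolation=cv2.INTER_CUBIC))
E
```

```text
time: 28.9
tool_pos: [0.5061, 0.055, 0.249]
tcp_rot: [[0.998, 0.058, -0.0], [0.058, -0.998, -0.0], [-0.0, 0.0, -1.0]]
ft_force: [0.4, -0.6, -0.4]
finger_gap: 0.0004
time: 29.57
tool_pos: [0.446, 0.0516, 0.1766]
tcp_rot: [[0.998, 0.058, -0.002], [0.058, -0.998, -0.0], [-0.002, 0.0, -1.0]]
ft_force: [-0.2, 0.5, -0.4]
finger_gap: 0.0007
t 29.6 pos [0.446  0.0516 0.1766] th 3.32 F [-0.2  0.5 -0.4] gap 0.0007
  delta cm [11.48 -0.03 -0.46] spin -0.38
  after-spin cm [11.48  0.05 -0.44]
```

View pics/s18c.png

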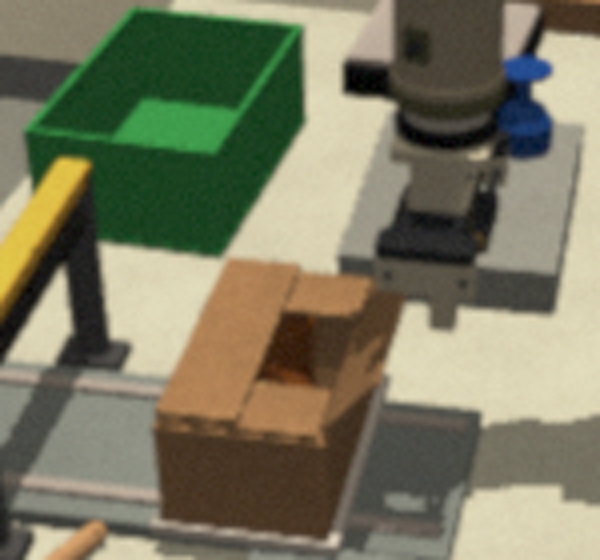

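View pics/t18c.png

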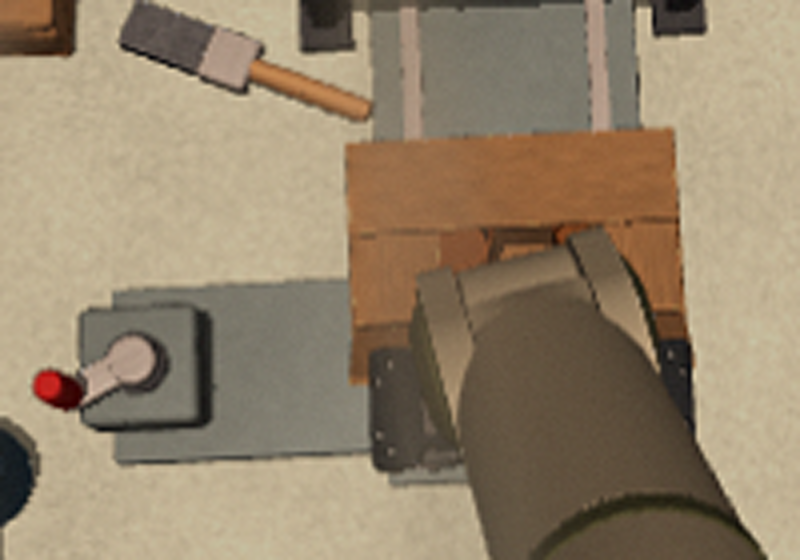

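```bash

python3 -m creep '[[[0,1.2,0,-0.4,0],[0,1.8,0,0,0],[0,1.8,0,0,0],[0,1.8,0,0,0],[0,1.8,0,0,0],[0,1.4,0,0,0],[0,1.1,0,0,0],[0,0.6,0,0,0]]]' 15
python3 -m creep '[[[0,0.2,0,0.4,0],[0,0,0,0.5,0],[0,0,0,0.5,0],[0,0,0,0.5,0],[0,0,0,0.4,0],[0,0,0,0.2,0],[0,0,0,0,0],[0,0,0,0,0]]]' 15
python3 - <<'E'
from h import *
to(*car(-.0225,0,.154-.039),3.7)
b=shot('side')
cv2.imwrite('pics/s19c.png',cv2.resize(b['image'][110:250,190:340],None,fx=4,fy=4,interpolation=cv2.INTER_CUBIC))
E
```

```text
time: 30.33
tool_pos: [0.5625, 0.0583, 0.1832]
tcp_rot: [[0.998, 0.058, 0.001], [0.058, -0.998, 0.0], [0.001, -0.0, -1.0]]
ft_force: [-0.8, -0.1, 0.8]
finger_gap: 0.0006
time: 31.0
tool_pos: [0.5624, 0.0583, 0.1574]
tcp_rot: [[0.998, 0.058, -0.001], [0.058, -0.998, -0.0], [-0.001, 0.0, -1.0]]
ft_force: [-1.0, -0.8, -0.5]
finger_gap: 0.0006
t 31.0 pos [0.5624 0.0583 0.1574] th 3.32 F [-1.  -0.8 -0.5] gap 0.0006
  delta cm [-0.19 -0.04  0.34] spin -0.38
  after-spin cm [-0.19 -0.04  0.34]
```

View pics/s19c.png

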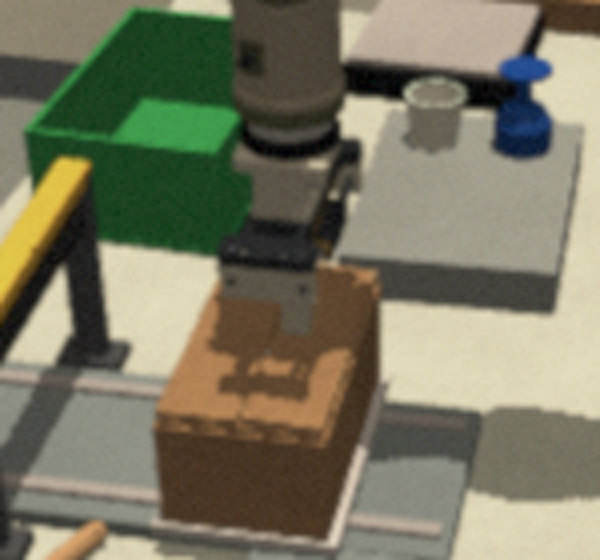

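```bash

python3 -m creep '[[[0,0,0,0.1,0],[0,0,0,0.1,0],[0,0,0,0.1,0],[0,0,0,0.05,0],[0,0,0,0,0],[0,0,0,0,0],[0,0,0,0,0],[0,0,0,0,0]]]' 15

```

```text
time: 31.72
tool_pos: [0.5627, 0.0583, 0.1541]
tcp_rot: [[0.998, 0.058, -0.0], [0.058, -0.998, -0.0], [-0.0, 0.0, -1.0]]
ft_force: [-0.4, -0.6, 0.8]
finger_gap: 0.0003
```

```bash

python3 -m creep '[[[0,0,0,0.1,0],[0,0,0,0.05,0],[0,0,0,0,0],[0,0,0,-1.5,0],[0,0,0,-2.5,0],[0,0,0,-2.5,0],[0,0,0,-2,0],[0,0,0,-1,0]]]' 15
python3 -m creep '[[[0,-1,-2,0,0],[0,-1.3,-3,0,0],[0,-1.3,-3,0,0],[0,-1.3,-3,0,0],[0,-1,-3,0,0],[0.5,-1,-3,0,0],[0.5,0,-2,0,0],[0.5,0,0,0,0]]]' 15
python3 - <<'E'
from h import *
st()
b=shot('side');a=shot('top','t20')
for f in(a,b):
  for nm in('crank_hub','crank_grip'):
   print(nm,[(round(x['conf'],2),np.round(np.array(x['position'])[::-1]*[560,420],1)) for x in ctrl.landmark_of(f,nm)])
cv2.imwrite('pics/s20c.png',cv2.resize(b['image'][110:300,190:340],None,fx=4,fy=4,interpolation=cv2.INTER_CUBIC)[:600])
cv2.imwrite('pics/t20c.png',cv2.resize(a['image'][130:270,140:340],None,fx=4,fy=4,interpolation=cv2.INTER_CUBIC))
E
```

```text
time: 32.38
tool_pos: [0.5636, 0.0584, 0.25]
tcp_rot: [[0.998, 0.058, 0.003], [0.058, -0.998, 0.001], [0.003, -0.0, -1.0]]
ft_force: [-0.2, 0.7, 0.2]
finger_gap: 0.0005
time: 33.05
tool_pos: [0.4815, 0.249, 0.2472]
tcp_rot: [[0.998, 0.064, -0.001], [0.064, -0.998, 0.002], [-0.0, -0.002, -1.0]]
ft_force: [0.6, -0.3, -0.1]
finger_gap: 0.016
t 33.05 pos [0.4815 0.249  0.2472] F [ 0.6 -0.3 -0.1] gap 0.016
[[0.998, 0.064, -0.001], [0.064, -0.998, 0.002], [-0.0, -0.002, -1.0]]
crank_hub []
crank_grip []
crank_hub [(0.77, array([262.9, 267.5]))]
crank_grip [(0.51, array([263.5, 269.4]))]
```

View pics/s20c.png

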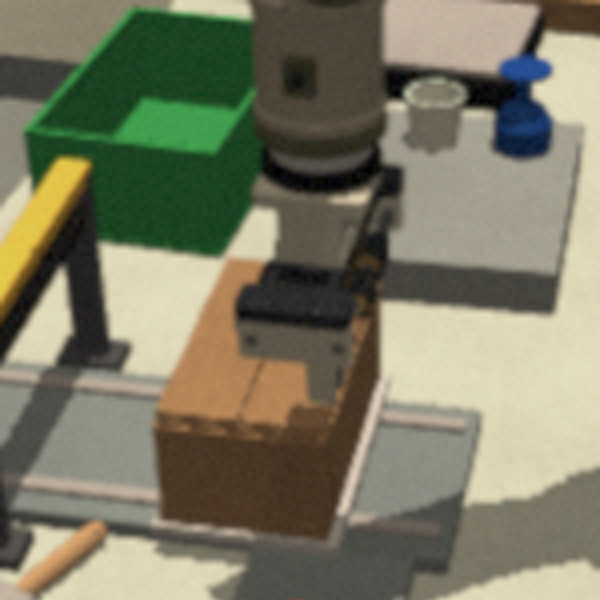

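View pics/t20c.png

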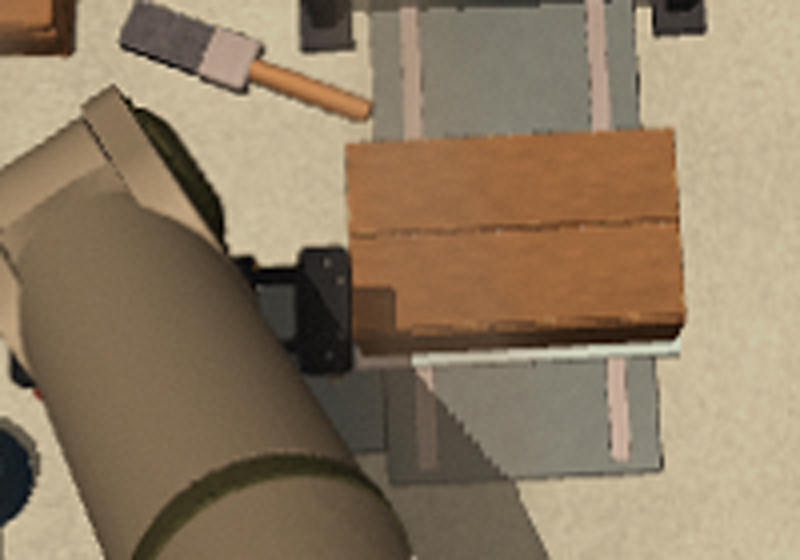

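```bash

python3 - <<'E'
from h import *
b=shot('side')
cv2.imwrite('pics/s21c.png',cv2.resize(b['image'][230:310,220:320],None,fx=7,fy=7,interpolation=cv2.INTER_CUBIC))
a=cv2.imread('pics/t18c.png');
f=shot('top')
print('knob t18',atz(f,[(130+388/4)/420,(140+53/4)/560],.153), 'hub',atz(f,[(130+359/4)/420,(140+132/4)/560],.095))
E
```

```text
knob t18 [0.46365917 0.36651432 0.153     ] hub [0.4921405  0.32734552 0.095     ]
```

View pics/s21c.png

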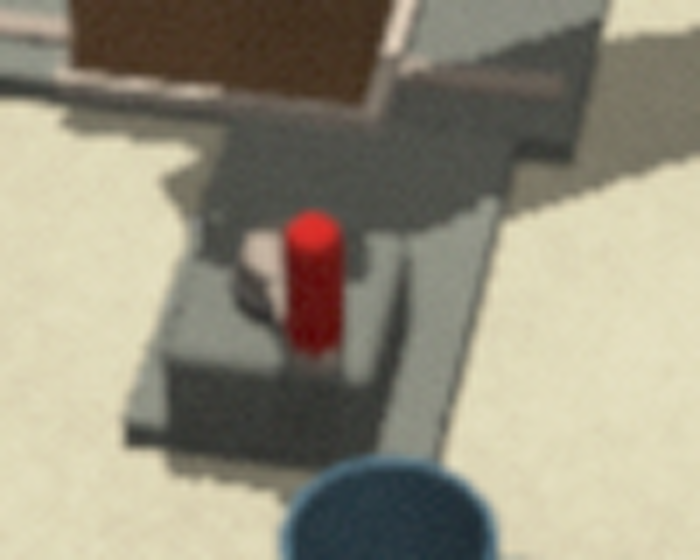

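```bash

python3 - <<'E'
from h import *
b=shot('side')
P=lambda u,v:[(230+v/7)/420,(220+u/7)/560]
print('knob top',atz(b,P(313,230),.153),'bottom',atz(b,P(316,348),.099))
print('t18 projected in side', (proj(b,[.4637,.3665,.153])-[220,230])*7)
p=atz(b,P(313,230),.153)
for h in((.4898,.3262),(.4921,.3273),(.490,.330)): print(np.hypot(*(p[:2]-h)), np.hypot(.4637-h[0],.3665-h[1]),np.hypot(.4558-h[0],.3614-h[1]))
to(.462,.367,.2,3.7)
E
```

```text
knob top [0.46827595 0.37556221 0.153     ] bottom [0.46670919 0.38271451 0.099     ]
t18 projected in side [331.83596432 215.87442671]
0.053850841091818015 0.04801353975703104 0.04893914588547702
0.05382217819563579 0.048406611118730465 0.0498046182597558
0.050476230859707205 0.044988220680529226 0.046428439560252284
t 33.5 pos [0.4832 0.2431 0.2476] th 3.23 F [0.6 0.2 0.8] gap 0.046
  delta cm [ -1.42 -12.49   4.75] spin -0.47
  after-spin cm [ -1.32 -12.5    4.76]
```

```bash

python3 -m creep '[[[0.6,-0.2,-2,0,0],[0.6,-0.2,-2.5,0,0],[0.6,-0.2,-2.5,0,0],[0.6,-0.2,-2.5,0,0],[0.6,-0.1,-2.2,1,0],[0.6,0,-1.1,1.5,0],[0.6,0,0,1.5,0],[0.6,0,0,0.8,0]]]' 15
python3 - <<'E'
from h import *
to(.466,.371,.12,3.7)
b=shot('side')
cv2.imwrite('pics/s22c.png',cv2.resize(b['image'][210:310,220:320],None,fx=6,fy=6,interpolation=cv2.INTER_CUBIC))
s=ctrl.get_state();p=np.array(s['tool_pos']);R=np.array(s['tcp_rot'])
for k in(-1,1):print(np.round((proj(b,p+R[:,1]*k*.028+R[:,2]*.011)-[220,210])*6),np.round((proj(b,p+R[:,1]*k*.0455+R[:,2]*.011)-[220,210])*6))
E
```

```text
time: 34.17
tool_pos: [0.4659, 0.3714, 0.198]
tcp_rot: [[0.998, 0.059, -0.001], [0.059, -0.998, -0.001], [-0.001, 0.001, -1.0]]
ft_force: [0.9, -1.2, 0.7]
finger_gap: 0.0558
t 34.2 pos [0.4659 0.3714 0.198 ] th 3.37 F [ 0.9 -1.2  0.7] gap 0.0558
  delta cm [0.01 0.04 7.8 ] spin -0.33
  after-spin cm [0.   0.04 7.8 ]
[259. 297.] [249. 326.]
[290. 210.] [299. 184.]
```

View pics/s22c.png

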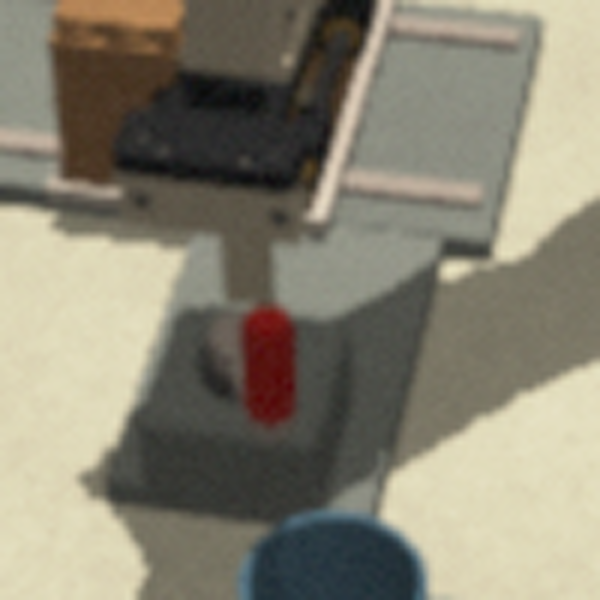

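```bash

python3 -m creep '[[[0.6,0,0,1.5,0],[0.6,0,0,1.5,0],[0.6,0,0,1.5,0],[0.6,0,0,1.5,0],[0.6,0,0,1.2,0],[0.6,0,0,0.5,0],[0.6,0,0,0,0],[0.6,0,0,0,0]]]' 8
python3 -m creep '[[[0,0,0,0,0],[0,0,0,0,0],[0,0,0,0,0],[0,0,0,0,0],[0,0,0,0,0],[0,0,0,0,0],[0,0,0,0,0],[0,0,0,0,0]]]' 8
python3 - <<'E'
from h import *
st()
b=shot('side')
cv2.imwrite('pics/s23c.png',cv2.resize(b['image'][210:310,220:320],None,fx=6,fy=6,interpolation=cv2.INTER_CUBIC))
E
```

```text
time: 34.88
tool_pos: [0.4668, 0.3712, 0.123]
tcp_rot: [[0.998, 0.057, 0.0], [0.057, -0.998, 0.0], [0.0, -0.0, -1.0]]
ft_force: [0.5, 0.2, -0.3]
finger_gap: 0.0554
time: 35.55
tool_pos: [0.4666, 0.3718, 0.1229]
tcp_rot: [[0.998, 0.058, 0.0], [0.058, -0.998, 0.001], [0.0, -0.001, -1.0]]
ft_force: [-0.6, 2.0, 2.7]
finger_gap: 0.024
t 35.55 pos [0.4666 0.3718 0.1229] F [-0.6  2.   2.7] gap 0.024
[[0.998, 0.058, 0.0], [0.058, -0.998, 0.001], [0.0, -0.001, -1.0]]
```

View pics/s23c.png

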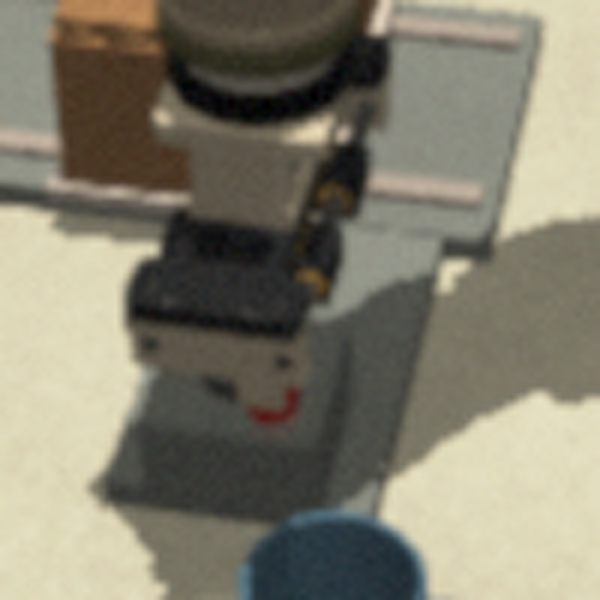

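```bash
cat > cr.py <<'E'
from h import *
import sys
def rows(cx,cy,step,n=8,lead=0,r=5.0):
    s=ctrl.get_state();R=np.array(s['tcp_rot']);p=np.array(s['tool_pos'])
    c=np.array([cx,cy,p[2]])
    d=R.T@(p-c)*100; psi=np.degrees(np.arctan2(-d[1],d[0]));rad=np.hypot(d[0],d[1])
    print('t',round(s['time'],1),'pos',np.round(p,4),'psi',round(psi,1),'rad cm',round(rad,2),'F',np.round(s['ft_force'],1),'gap',round(s['finger_gap'],4))
    prev=d[:2];out=[]
    for k in range(1,n+1):
        a=np.radians(psi-step*k);q=np.array([r*np.cos(a),-r*np.sin(a)]);out.append(np.round(q-prev,1 if 0 else 2).tolist());prev=q
    print(out)
E
python3 -c "
from cr import *
rows(.489,.327,11.25)"
```

```text
t 35.6 pos [0.4666 0.3718 0.1229] psi 113.2 rad cm 5.01 F [-0.5  2.5  2.6] gap 0.0238
[[0.94, -0.29], [0.97, -0.11], [0.98, 0.08], [0.94, 0.27], [0.87, 0.45], [0.77, 0.61], [0.63, 0.75], [0.47, 0.86]]
```

```bash

python3 -m creep '[[[0,0.94,-0.29,0,0],[0,0.97,-0.11,0,0],[0,0.98,0.08,0,0],[0,0.94,0.27,0,0],[0,0,0,0,0],[0,0,0,0,0],[0,0,0,0,0],[0,0,0,0,0]]]' 15
python3 -c "
from cr import *
rows(.489,.327,11.25)"
```

```text
time: 36.27
tool_pos: [0.5065, 0.3775, 0.1231]
tcp_rot: [[0.998, 0.059, 0.004], [0.059, -0.998, 0.006], [0.004, -0.005, -1.0]]
ft_force: [4.6, 10.2, -2.9]
finger_gap: 0.0236
t 36.3 pos [0.5065 0.3775 0.1231] psi 67.5 rad cm 5.35 F [ 4.6 10.2 -2.9] gap 0.0236
[[0.73, 0.78], [0.76, 0.62], [0.62, 0.76], [0.46, 0.86], [0.28, 0.94], [0.1, 0.98], [-0.1, 0.98], [-0.28, 0.94]]
```

```bash

python3 -c "
from cr import *
rows(.492,.330,15)"
```

```text
t 36.3 pos [0.5065 0.3775 0.1231] psi 69.6 rad cm 4.97 F [ 4.6 10.2 -2.9] gap 0.0236
[[1.16, 0.58], [0.96, 0.89], [0.69, 1.11], [0.38, 1.25], [0.05, 1.3], [-0.29, 1.27], [-0.61, 1.15], [-0.89, 0.96]]
```

```bash

python3 -m creep '[[[0,1.34,0.28,0,0],[0,0.96,0.89,0,0],[0,0.69,1.11,0,0],[0,0.38,1.25,0,0],[0,0.05,1.3,0,0],[0,-0.29,1.27,0,0],[0,0,0,0,0],[0,0,0,0,0]]]' 15
python3 -c "
from cr import *
rows(.492,.330,15)"
```

```text
time: 36.93
tool_pos: [0.5397, 0.3111, 0.1229]
tcp_rot: [[0.998, 0.055, -0.0], [0.055, -0.998, -0.002], [-0.0, 0.002, -1.0]]
ft_force: [2.2, -1.9, 5.8]
finger_gap: 0.0239
t 36.9 pos [0.5397 0.3111 0.1229] psi -24.7 rad cm 5.13 F [ 2.2 -1.9  5.8] gap 0.0239
[[-0.82, 1.05], [-0.96, 0.89], [-1.15, 0.61], [-1.27, 0.29], [-1.3, -0.05], [-1.25, -0.39], [-1.1, -0.7], [-0.89, -0.96]]
```

```bash
cat >> cr.py <<'E'
def cmd(psi,step,n=8,r=5.0):
    a=np.radians(psi-step*np.arange(n+1));q=np.c_[r*np.cos(a),-r*np.sin(a)];print(np.round(np.diff(q,axis=0),2).tolist(),'end psi',psi-step*n)
E
python3 -c "
from cr import *
cmd(-20.4,20)"
```

```text
[[-0.88, 1.5], [-1.34, 1.11], [-1.64, 0.58], [-1.74, -0.01], [-1.63, -0.61], [-1.32, -1.13], [-0.86, -1.51], [-0.29, -1.71]] end psi -180.4
```

```bash

python3 -m creep '[[[0,-0.88,1.5,0,0],[0,-1.34,1.11,0,0],[0,-1.64,0.58,0,0],[0,-1.74,-0.01,0,0],[0,-1.63,-0.61,0,0],[0,-1.32,-1.13,0,0],[0,-0.86,-1.51,0,0],[0,-0.29,-1.71,0,0]]]' 15
python3 -c "
from cr import *
rows(.492,.330,20);cmd(179.6,20)"
```

```text
time: 37.6
tool_pos: [0.4427, 0.3254, 0.1229]
tcp_rot: [[0.998, 0.056, 0.003], [0.056, -0.998, -0.0], [0.003, 0.0, -1.0]]
ft_force: [13.8, -1.6, -0.8]
finger_gap: 0.0236
t 37.6 pos [0.4427 0.3254 0.1229] psi -177.9 rad cm 4.95 F [13.8 -1.6 -0.8] gap 0.0236
[[0.19, -1.72], [0.81, -1.53], [1.29, -1.16], [1.61, -0.65], [1.74, -0.06], [1.65, 0.53], [1.37, 1.07], [0.92, 1.47]]
[[0.31, -1.71], [0.88, -1.5], [1.34, -1.11], [1.64, -0.58], [1.74, 0.01], [1.63, 0.61], [1.32, 1.13], [0.86, 1.51]] end psi 19.599999999999994
```

```bash

python3 -m creep '[[[0,0.37,-1.71,0,0],[0,0.88,-1.5,0,0],[0,1.34,-1.11,0,0],[0,1.64,-0.58,0,0],[0,1.74,0.01,0,0],[0,1.63,0.61,0,0],[0,1.32,1.13,0,0],[0,0.86,1.51,0,0]]]' 15
python3 - <<'E'
from cr import *
rows(.4926,.330,20);cmd(19.6,20)
b=shot('side','s24')
E
```

```text
time: 38.27
tool_pos: [0.5391, 0.3492, 0.1229]
tcp_rot: [[0.998, 0.058, 0.001], [0.058, -0.998, 0.001], [0.001, -0.001, -1.0]]
ft_force: [-3.7, 2.1, 6.5]
finger_gap: 0.0237
t 38.3 pos [0.5391 0.3492 0.1229] psi 19.1 rad cm 5.03 F [-3.7  2.1  6.5] gap 0.0237
[[0.25, 1.72], [-0.33, 1.71], [-0.89, 1.49], [-1.35, 1.1], [-1.64, 0.57], [-1.74, -0.03], [-1.62, -0.62], [-1.31, -1.14]]
[[0.29, 1.71], [-0.31, 1.71], [-0.88, 1.5], [-1.34, 1.11], [-1.64, 0.58], [-1.74, -0.01], [-1.63, -0.61], [-1.32, -1.13]] end psi -140.4
```

View pics/s24.png

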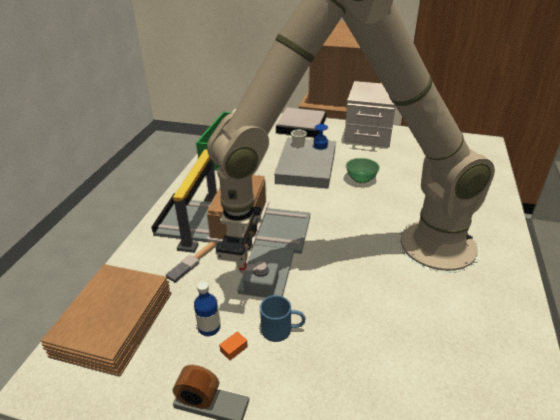

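```bash

python3 -m creep '[[[0,0.29,1.71,0,0],[0,-0.31,1.71,0,0],[0,-0.88,1.5,0,0],[0,-1.34,1.11,0,0],[0,-1.64,0.58,0,0],[0,-1.74,-0.01,0,0],[0,-1.63,-0.61,0,0],[0,-1.32,-1.13,0,0]]]' 15
python3 - <<'E'
from cr import *
rows(.4926,.330,20);cmd(-140.4,20)
b=shot('side')
a=shot('top')
cv2.imwrite('pics/s25c.png',cv2.resize(b['image'][140:300,150:320],None,fx=3.7,fy=3.7,interpolation=cv2.INTER_CUBIC))
cv2.imwrite('pics/t25c.png',cv2.resize(a['image'][70:270,140:340],None,fx=3,fy=3,interpolation=cv2.INTER_CUBIC))
E
```

```text
time: 38.98
tool_pos: [0.4564, 0.2948, 0.123]
tcp_rot: [[0.998, 0.056, 0.003], [0.056, -0.998, 0.002], [0.003, -0.002, -1.0]]
ft_force: [11.7, 7.6, -5.8]
finger_gap: 0.0241
t 39.0 pos [0.4564 0.2948 0.123 ] psi -139.0 rad cm 5.05 F [11.7  7.6 -5.8] gap 0.0241
[[-0.85, -1.52], [-0.33, -1.7], [0.27, -1.71], [0.84, -1.52], [1.31, -1.14], [1.62, -0.62], [1.74, -0.03], [1.64, 0.57]]
[[-0.86, -1.51], [-0.29, -1.71], [0.31, -1.71], [0.88, -1.5], [1.34, -1.11], [1.64, -0.58], [1.74, 0.01], [1.63, 0.61]] end psi -300.4
```

View pics/s25c.png

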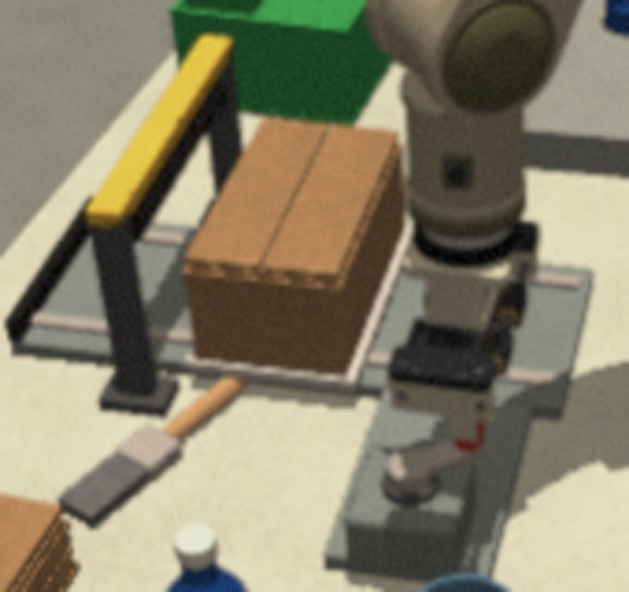

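View pics/t25c.png

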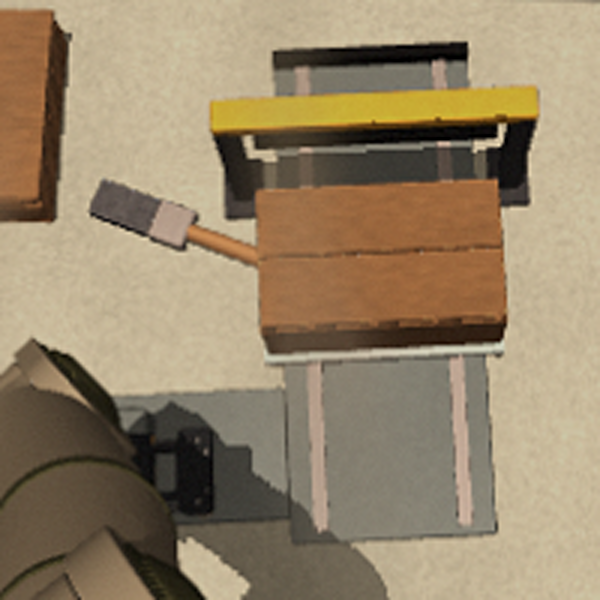

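```bash

python3 -m creep '[[[0,-0.82,-1.53,0,0],[0,-0.29,-1.71,0,0],[0,0.31,-1.71,0,0],[0,0.88,-1.5,0,0],[0,1.34,-1.11,0,0],[0,1.64,-0.58,0,0],[0,1.74,0.01,0,0],[0,1.63,0.61,0,0]]]' 15
python3 - <<'E'
from cr import *
rows(.4926,.330,20);cmd(59.6,20)
E
```

```text
time: 39.75
tool_pos: [0.5148, 0.3747, 0.1229]
tcp_rot: [[0.998, 0.06, -0.001], [0.06, -0.998, -0.0], [-0.001, 0.0, -1.0]]
ft_force: [-3.9, -0.1, 7.1]
finger_gap: 0.0236
t 39.8 pos [0.5148 0.3747 0.1229] psi 60.2 rad cm 4.98 F [-3.9 -0.1  7.1] gap 0.0236
[[1.34, 1.1], [0.87, 1.5], [0.31, 1.71], [-0.3, 1.71], [-0.86, 1.51], [-1.33, 1.12], [-1.63, 0.6], [-1.74, 0.01]]
[[1.32, 1.13], [0.86, 1.51], [0.29, 1.71], [-0.31, 1.71], [-0.88, 1.5], [-1.34, 1.11], [-1.64, 0.58], [-1.74, -0.01]] end psi -100.4
```

```bash

python3 -m creep '[[[0,1.32,1.13,0,0],[0,0.86,1.51,0,0],[0,0.29,1.71,0,0],[0,-0.31,1.71,0,0],[0,-0.88,1.5,0,0],[0,-1.34,1.11,0,0],[0,-1.64,0.58,0,0],[0,-1.74,-0.01,0,0]]]' 15
python3 - <<'E'
from cr import *
rows(.4926,.330,20);cmd(-100.4,20)
E
```

```text
time: 40.42
tool_pos: [0.4865, 0.2796, 0.1229]
tcp_rot: [[0.998, 0.056, 0.002], [0.056, -0.998, 0.003], [0.002, -0.002, -1.0]]
ft_force: [4.5, 14.7, -4.0]
finger_gap: 0.0236
t 40.4 pos [0.4865 0.2796 0.1229] psi -100.2 rad cm 5.08 F [ 4.5 14.7 -4. ] gap 0.0236
[[-1.62, -0.67], [-1.33, -1.12], [-0.86, -1.51], [-0.3, -1.71], [0.31, -1.71], [0.87, -1.5], [1.33, -1.11], [1.63, -0.59]]
[[-1.63, -0.61], [-1.32, -1.13], [-0.86, -1.51], [-0.29, -1.71], [0.31, -1.71], [0.88, -1.5], [1.34, -1.11], [1.64, -0.58]] end psi -260.4
```

```bash

python3 -m creep '[[[0,-1.62,-0.65,0,0],[0,-1.32,-1.13,0,0],[0,-0.86,-1.51,0,0],[0,-0.29,-1.71,0,0],[0,0.31,-1.71,0,0],[0,0.88,-1.5,0,0],[0,1.34,-1.11,0,0],[0,1.64,-0.58,0,0]]]' 15
python3 - <<'E'
from cr import *
rows(.4926,.330,20);cmd(99.6,20)
b=shot('side')
a=shot('top')
cv2.imwrite('pics/s26c.png',cv2.resize(b['image'][140:300,150:320],None,fx=3.7,fy=3.7,interpolation=cv2.INTER_CUBIC))
cv2.imwrite('pics/t26c.png',cv2.resize(a['image'][70:270,140:340],None,fx=3,fy=3,interpolation=cv2.INTER_CUBIC))
E
```

```text
time: 41.08
tool_pos: [0.4802, 0.3781, 0.1228]
tcp_rot: [[0.998, 0.059, -0.002], [0.059, -0.998, -0.002], [-0.002, 0.002, -1.0]]
ft_force: [-1.7, -4.4, 8.9]
finger_gap: 0.0234
t 41.1 pos [0.4802 0.3781 0.1228] psi 101.1 rad cm 4.97 F [-1.7 -4.4  8.9] gap 0.0234
[[1.73, -0.06], [1.64, 0.56], [1.35, 1.09], [0.9, 1.49], [0.33, 1.7], [-0.27, 1.72], [-0.84, 1.52], [-1.31, 1.14]]
[[1.74, 0.01], [1.63, 0.61], [1.32, 1.13], [0.86, 1.51], [0.29, 1.71], [-0.31, 1.71], [-0.88, 1.5], [-1.34, 1.11]] end psi -60.400000000000006
```

View pics/t26c.png

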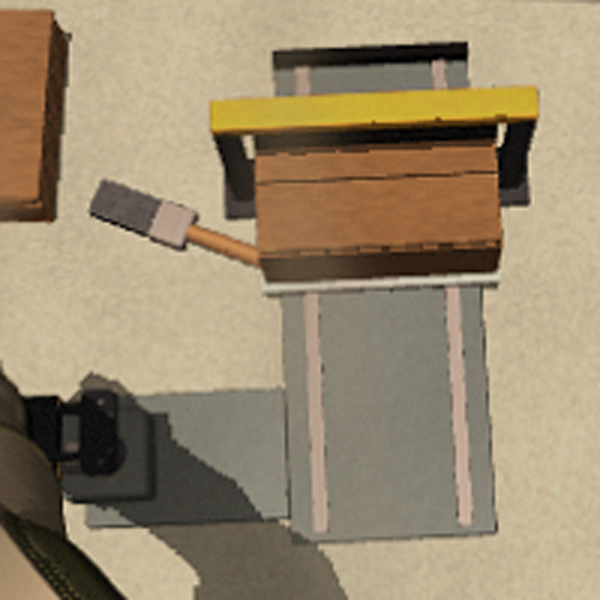

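View pics/s26c.png

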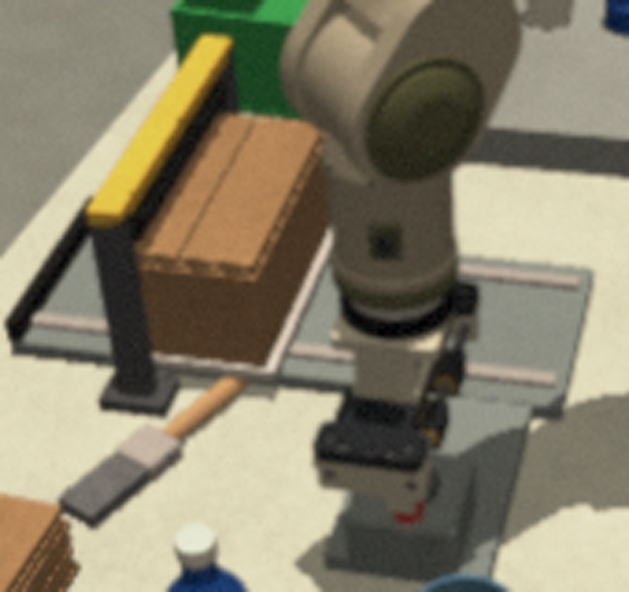

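```bash

python3 -m creep '[[[0,1.74,0.01,0,0],[0,1.63,0.61,0,0],[0,1.32,1.13,0,0],[0,0.86,1.51,0,0],[0,0.29,1.71,0,0],[0,-0.31,1.71,0,0],[0,-0.88,1.5,0,0],[0,-1.34,1.11,0,0]]]' 15
python3 - <<'E'
from cr import *
rows(.4926,.330,20);cmd(-60.4,12)
b=shot('side')
cv2.imwrite('pics/s27c.png',cv2.resize(b['image'][140:300,150:320],None,fx=3.7,fy=3.7,interpolation=cv2.INTER_CUBIC))
E
```

```text
time: 41.85
tool_pos: [0.5197, 0.2869, 0.1229]
tcp_rot: [[0.998, 0.056, 0.0], [0.056, -0.998, 0.001], [0.0, -0.001, -1.0]]
ft_force: [-3.6, 12.7, 1.5]
finger_gap: 0.0238
t 41.9 pos [0.5197 0.2869 0.1229] psi -61.1 rad cm 5.09 F [-3.6 12.7  1.5] gap 0.0238
[[-1.69, 0.48], [-1.74, -0.03], [-1.62, -0.63], [-1.31, -1.14], [-0.84, -1.52], [-0.27, -1.72], [0.33, -1.7], [0.9, -1.49]]
[[-0.96, 0.42], [-1.02, 0.21], [-1.05, -0.01], [-1.02, -0.22], [-0.95, -0.43], [-0.84, -0.62], [-0.69, -0.78], [-0.52, -0.91]] end psi -156.4
```

View pics/s27c.png

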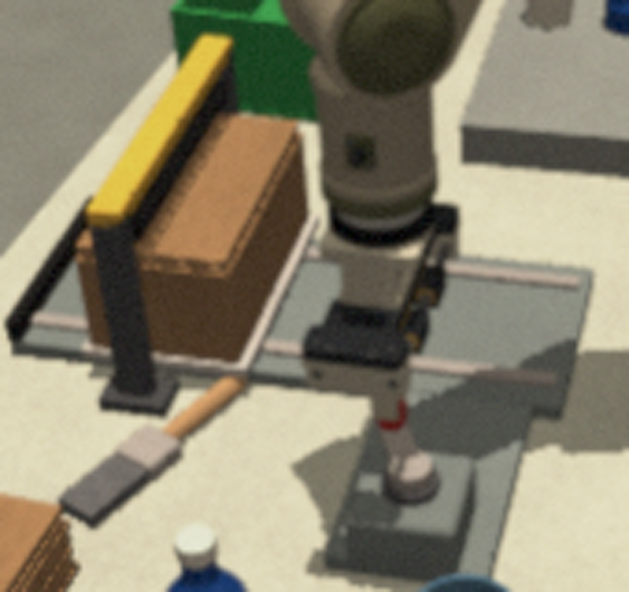

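```bash

python3 -m creep '[[[0,-0.96,0.38,0,0],[0,-1.02,0.21,0,0],[0,-1.05,-0.01,0,0],[0,-1.02,-0.22,0,0],[0,-0.95,-0.43,0,0],[0,-0.84,-0.62,0,0],[0,-0.69,-0.78,0,0],[0,-0.52,-0.91,0,0]]]' 15
python3 - <<'E'
from cr import *
rows(.4926,.330,20);cmd(-156.4,7)
b=shot('side')
cv2.imwrite('pics/s28c.png',cv2.resize(b['image'][140:300,150:320],None,fx=3.7,fy=3.7,interpolation=cv2.INTER_CUBIC))
E
```

```text
time: 42.57
tool_pos: [0.4478, 0.3075, 0.1228]
tcp_rot: [[0.998, 0.057, 0.001], [0.057, -0.998, -0.001], [0.001, 0.001, -1.0]]
ft_force: [6.8, 0.8, 4.9]
finger_gap: 0.0236
t 42.6 pos [0.4478 0.3075 0.1228] psi -156.6 rad cm 5.01 F [6.8 0.8 4.9] gap 0.0236
[[-0.39, -1.69], [0.2, -1.72], [0.78, -1.55], [1.26, -1.19], [1.59, -0.69], [1.73, -0.1], [1.66, 0.5], [1.39, 1.04]]
[[-0.21, -0.57], [-0.14, -0.59], [-0.06, -0.61], [0.01, -0.61], [0.08, -0.6], [0.16, -0.59], [0.23, -0.57], [0.3, -0.53]] end psi -212.4
```

View pics/s28c.png

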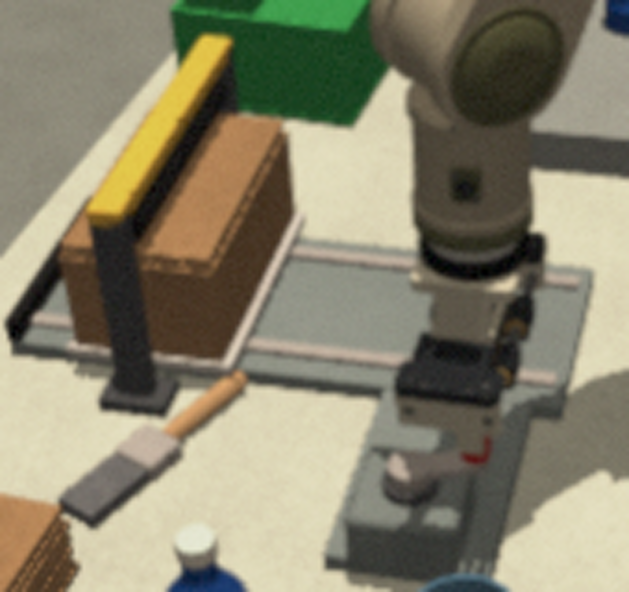

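```bash

python3 -m creep '[[[0,-0.21,-0.57,0,0],[0,-0.14,-0.59,0,0],[0,-0.06,-0.61,0,0],[0,0.01,-0.61,0,0],[0,0.08,-0.6,0,0],[0,0.16,-0.59,0,0],[0,0.23,-0.57,0,0],[0,0,0,0,0]]]' 15
python3 - <<'E'
from cr import *
rows(.4926,.330,5);cmd(154.6,5)
b=shot('side')
cv2.imwrite('pics/s29c.png',cv2.resize(b['image'][140:300,150:320],None,fx=3.7,fy=3.7,interpolation=cv2.INTER_CUBIC))
E
```

```text
time: 43.28
tool_pos: [0.4468, 0.3492, 0.1228]
tcp_rot: [[0.998, 0.058, 0.001], [0.058, -0.998, -0.001], [0.001, 0.001, -1.0]]
ft_force: [2.4, 1.3, 9.1]
finger_gap: 0.0238
t 43.3 pos [0.4468 0.3492 0.1228] psi 153.9 rad cm 4.96 F [2.4 1.3 9.1] gap 0.0238
[[0.18, -0.4], [0.24, -0.36], [0.27, -0.34], [0.3, -0.32], [0.33, -0.29], [0.35, -0.26], [0.37, -0.23], [0.39, -0.19]]
[[0.2, -0.39], [0.24, -0.37], [0.27, -0.34], [0.3, -0.32], [0.32, -0.29], [0.35, -0.26], [0.37, -0.23], [0.39, -0.2]] end psi 114.6
```

View pics/s29c.png

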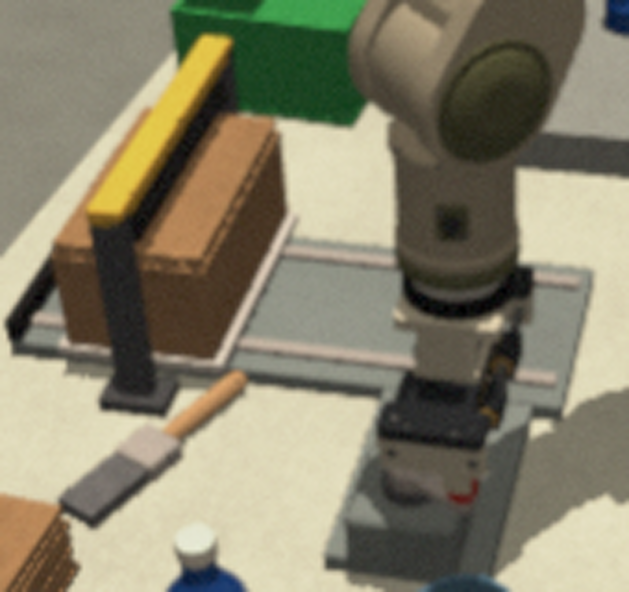

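```bash

python3 -m creep '[[[0,0.2,-0.39,0,0],[0,0.24,-0.37,0,0],[0,0.27,-0.34,0,0],[0,0.3,-0.32,0,0],[0,0,0,0,0],[0,0,0,0,0],[0,0,0,0,0],[0,0,0,0,0]]]' 15
python3 - <<'E'
from cr import *
rows(.4926,.330,5);cmd(134.6,5)
E
```

```text
time: 44.0
tool_pos: [0.4529, 0.3582, 0.1221]
tcp_rot: [[0.998, 0.056, -0.006], [0.056, -0.998, -0.01], [-0.007, 0.009, -1.0]]
ft_force: [-5.3, -12.8, 16.7]
finger_gap: 0.0233
t 44.0 pos [0.4529 0.3582 0.1221] psi 141.4 rad cm 4.87 F [ -5.3 -12.8  16.7] gap 0.0233
[[0.18, -0.41], [0.31, -0.3], [0.34, -0.27], [0.36, -0.24], [0.38, -0.21], [0.4, -0.18], [0.41, -0.14], [0.42, -0.1]]
[[0.32, -0.29], [0.35, -0.26], [0.37, -0.23], [0.39, -0.2], [0.4, -0.16], [0.42, -0.13], [0.43, -0.09], [0.43, -0.05]] end psi 94.6
```

```bash

python3 -m creep '[[[0,-0.2,0.25,0,0],[0,0,0,0,0],[0.6,0,0,0,0],[0.6,0,0,0,0],[0.6,0,0,0,0],[0.6,0,0,0,0],[0.6,0,0,0,0],[0.6,0,0,0,0]]]' 15
python3 -m creep '[[[0.6,0,0,-1,0],[0.6,0,0,-2,0],[0.6,0,0,-2.5,0],[0.6,0,0,-2.5,0],[0.6,0,0,-2.5,0],[0.6,0,0,-2.5,0],[0.6,-0.3,2,0,0],[0.6,-0.3,3,0,0]]]' 15
python3 -m creep '[[[0.6,0,3.5,0,0],[0.6,0,3.5,0,0],[0.6,0,3.5,0,0],[0.6,0,3.5,0,0],[0.6,0,3.5,0,0],[0.6,0,3.5,0,0],[0.6,0,3,0,0],[0.6,0,2,0,0]]]' 15
python3 - <<'E'
from h import *
st()
b=shot('side');a=shot('top')
cv2.imwrite('pics/s30c.png',cv2.resize(b['image'][140:300,150:320],None,fx=3.7,fy=3.7,interpolation=cv2.INTER_CUBIC))
cv2.imwrite('pics/t30c.png',cv2.resize(a['image'][70:270,140:340],None,fx=3,fy=3,interpolation=cv2.INTER_CUBIC))
# predicted near rim corners of carton for travel 0.212/.219
for tr in(.200,.212,.219):
  c=[[-.0675+tr,s*.111,.104] for s in(-1,1)]
  print(tr,[((proj(a,car(*q))-[140,70])*3).round() for q in c],[((proj(b,car(*q))-[150,140])*3.7).round() for q in c])
E
```

```text
time: 44.67
tool_pos: [0.4537, 0.3615, 0.1224]
tcp_rot: [[0.998, 0.058, -0.0], [0.058, -0.998, -0.0], [-0.0, 0.0, -1.0]]
ft_force: [-0.6, -0.4, -0.0]
finger_gap: 0.0546
time: 45.33
tool_pos: [0.4509, 0.3139, 0.2549]
tcp_rot: [[0.998, 0.062, 0.003], [0.062, -0.998, 0.004], [0.003, -0.004, -1.0]]
ft_force: [-0.1, -0.9, 0.3]
finger_gap: 0.056
time: 46.0
tool_pos: [0.4655, 0.0484, 0.2534]
tcp_rot: [[0.998, 0.055, 0.001], [0.055, -0.998, -0.001], [0.0, 0.001, -1.0]]
ft_force: [0.2, -0.6, -0.3]
finger_gap: 0.0561
t 46.0 pos [0.4655 0.0484 0.2534] F [ 0.2 -0.6 -0.3] gap 0.0561
[[0.998, 0.055, 0.001], [0.055, -0.998, -0.001], [0.0, 0.001, -1.0]]
0.2 [array([506., 202.]), array([263., 211.])] [array([293., 115.]), array([215., 254.])]
0.212 [array([505., 189.]), array([263., 199.])] [array([281., 114.]), array([202., 253.])]
0.219 [array([504., 182.]), array([262., 191.])] [array([273., 113.]), array([193., 252.])]
```

View pics/s30c.png

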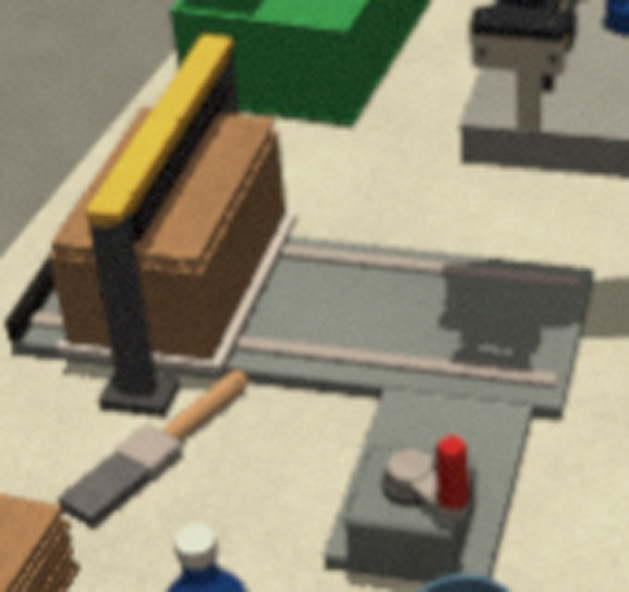

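View pics/t30c.png

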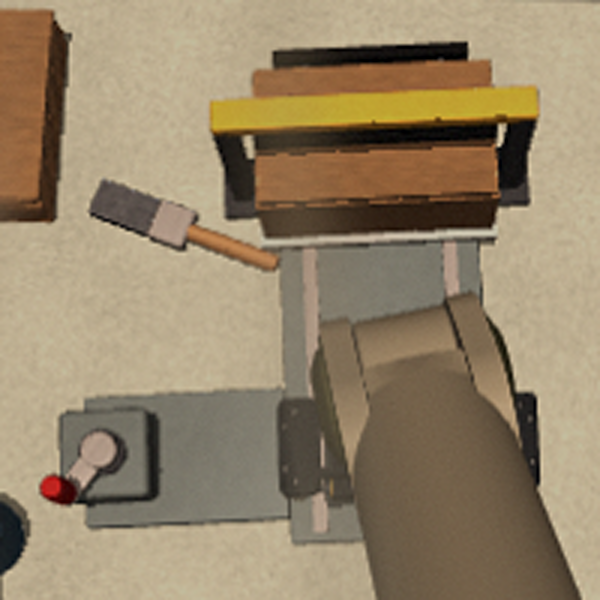

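```bash

python3 - <<'E'
from h import *
b=shot('side');a=shot('top','t31')
cv2.imwrite('pics/t31c.png',cv2.resize(a['image'][70:170,200:320],None,fx=6,fy=6,interpolation=cv2.INTER_CUBIC))
g=cv2.imread('pics/t20.png')
cv2.imwrite('pics/t20d.png',cv2.resize(g[150:235,215:325],None,fx=6,fy=6,interpolation=cv2.INTER_CUBIC))
cv2.imwrite('pics/s31c.png',cv2.resize(b['image'][160:250,140:250],None,fx=6,fy=6,interpolation=cv2.INTER_CUBIC))
for tr in(0,.01,.2,.219):
  print(tr,'near top edge R,L',[proj(a,car(-.0675+tr,s*.111,.104)).round(1) for s in(-1,1)])
E
```

```text
0 near top edge R,L [array([312.8, 209. ]), array([229.6, 212.5])]
0.01 near top edge R,L [array([312.5, 205.3]), array([229.5, 208.8])]
0.2 near top edge R,L [array([308.5, 137.3]), array([227.6, 140.4])]
0.219 near top edge R,L [array([308.1, 130.7]), array([227.5, 133.8])]
```

View pics/t31c.png

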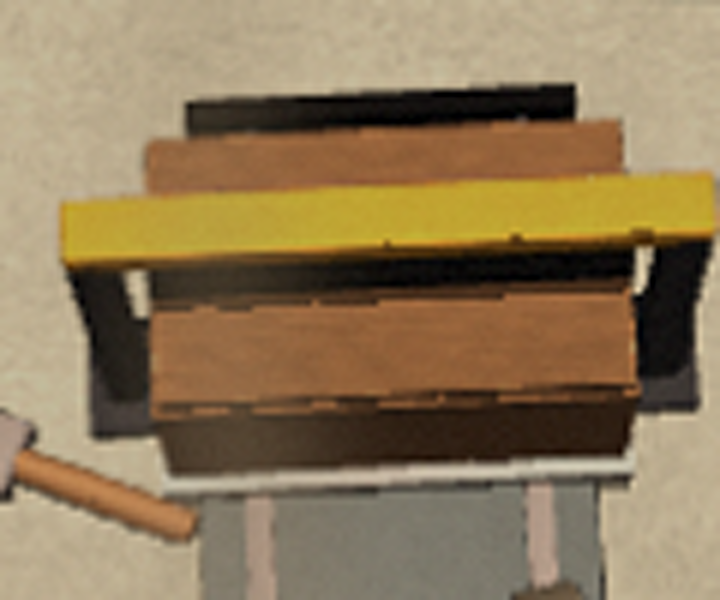

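View pics/t20d.png

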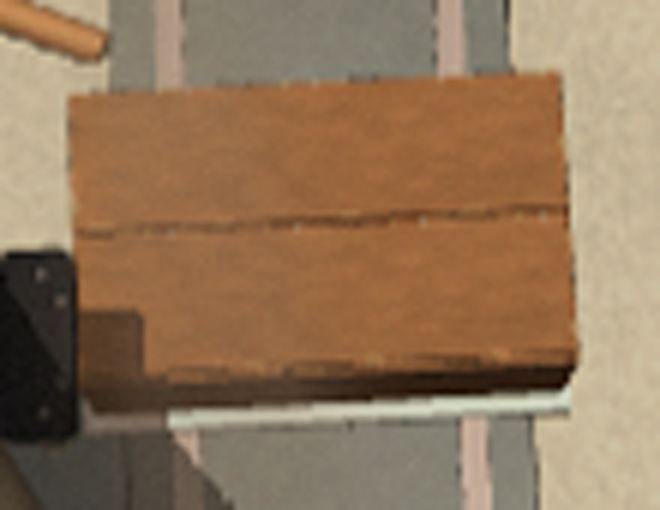

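View pics/s31c.png

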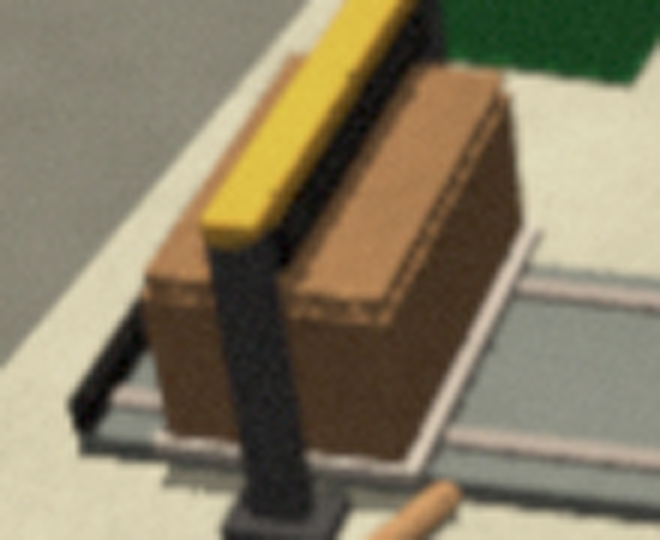

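```bash

python3 -m creep '[[[0.6,0,-2.5,0,0],[0.6,0,-3.5,0,0],[0.6,0,-3.5,0,0],[0.6,0,-3.5,0,0],[0.6,0,-3.5,0,0],[0.6,0,-3.5,0,0],[0.6,0,-3.5,0,0],[0.6,0,-3,0,0]]]' 15
python3 -m creep '[[[0.6,0.3,-2.5,0,0],[0.6,0.3,-2,0,0],[0.6,0,0,2,0],[0.6,0,0,2.5,0],[0.6,0,0,2.5,0],[0.6,0,0,2.5,0],[0.6,0,0,1.5,0],[0.6,0,0,0.5,0]]]' 15
python3 - <<'E'
from cr import *
rows(.4926,.330,5)
b=shot('side')
cv2.imwrite('pics/s32c.png',cv2.resize(b['image'][210:310,220:320],None,fx=6,fy=6,interpolation=cv2.INTER_CUBIC))
E
```

```text
time: 46.87
tool_pos: [0.4489, 0.3205, 0.2529]
tcp_rot: [[0.998, 0.061, -0.0], [0.061, -0.998, 0.001], [-0.0, -0.001, -1.0]]
ft_force: [0.2, 0.6, 0.1]
finger_gap: 0.0558
time: 47.53
tool_pos: [0.4518, 0.3624, 0.1353]
tcp_rot: [[0.998, 0.06, -0.003], [0.06, -0.998, -0.002], [-0.003, 0.002, -1.0]]
ft_force: [-0.3, -0.0, -0.1]
finger_gap: 0.0559
t 47.5 pos [0.4518 0.3624 0.1353] psi 138.1 rad cm 5.21 F [-0.3 -0.  -0.1] gap 0.0559
[[0.46, -0.17], [0.33, -0.28], [0.35, -0.25], [0.38, -0.22], [0.39, -0.19], [0.41, -0.15], [0.42, -0.12], [0.43, -0.08]]
```

View pics/s32c.png

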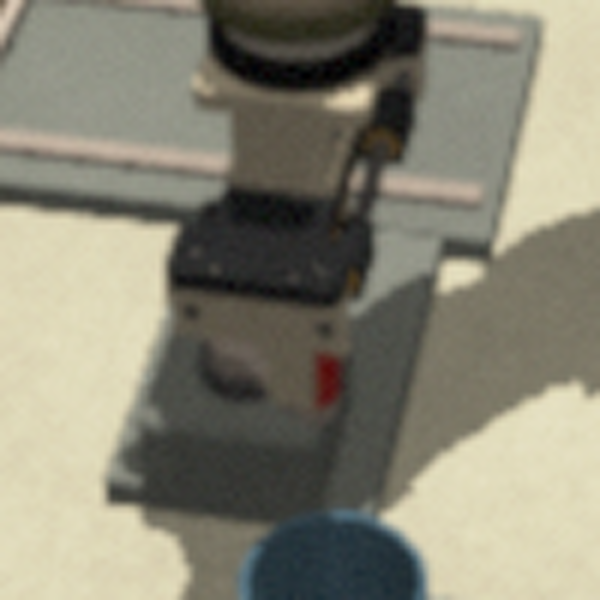

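```bash

python3 -m creep '[[[0.6,0,0,0.7,0],[0.6,0,0,0.3,0],[0,0,0,0,0],[0,0,0,0,0],[0,0,0,0,0],[0,0,0,0,0],[0,0,0,0,0],[0,0,0,0,0]]]' 25
python3 -c "
from cr import *
rows(.4926,.330,4)"
```

```text
time: 48.25
tool_pos: [0.4542, 0.3581, 0.128]
tcp_rot: [[0.998, 0.056, -0.001], [0.056, -0.998, -0.005], [-0.001, 0.004, -1.0]]
ft_force: [-1.8, -8.8, 8.7]
finger_gap: 0.0235
t 48.2 pos [0.4542 0.3581 0.128 ] psi 140.6 rad cm 4.76 F [-1.8 -8.8  8.7] gap 0.0235
[[0.05, -0.41], [0.25, -0.25], [0.26, -0.23], [0.28, -0.21], [0.29, -0.19], [0.31, -0.17], [0.32, -0.15], [0.33, -0.12]]
```

```bash

python3 -m creep '[[[0,0.2,-0.2,0,0],[0,0.2,-0.2,0,0],[0,0.1,-0.2,0,0],[0,0,0,0,0],[0,0,0,0,0],[0,0,0,0,0],[0,0,0,0,0],[0,0,0,0,0]]]' 25

```

```text
time: 48.92
tool_pos: [0.4546, 0.3588, 0.1276]
tcp_rot: [[0.998, 0.055, -0.009], [0.055, -0.998, -0.014], [-0.01, 0.014, -1.0]]
ft_force: [-14.0, -23.7, 26.1]
finger_gap: 0.0235
```

```bash

python3 -m creep '[[[0,-0.4,0.5,0,0],[0,-0.1,0.4,0,0],[0,0,0,0,0],[0.6,0,0,0,0],[0.6,0,0,0,0],[0.6,0,0,0,0],[0.6,0,0,0,0],[0.6,0,0,0,0]]]' 15
python3 -m creep '[[[0.6,0,0,-1,0],[0.6,0,0,-2,0],[0.6,0,0,-2.5,0],[0.6,0,0,-2.5,0],[0.6,0,0,-2.5,0],[0.6,0,0,-2.5,0],[0.6,0,2,0,0],[0.6,0,3,0,0]]]' 15
python3 -m creep '[[[0.6,0,3.5,0,0],[0.6,0,3.5,0,0],[0.6,0,3.5,0,0],[0.6,0,3.5,0,0],[0.6,0,3.5,0,0],[0.6,0,3.5,0,0],[0.6,0,3,0,0],[0.6,0,2,0,0]]]' 15
python3 -m creep '[[[0.6,0,0,0,0],[0.6,0,0,0,0],[0.6,0,0,0,0],[0.6,0,0,0,0],[0.6,0,0,0,0],[0.6,0,0,0,0],[0.6,0,0,0,0],[0.6,0,0,0,0]]]' 15
python3 - <<'E'
from h import *
st()
b=shot('side','s33');a=shot('top','t33')
cv2.imwrite('pics/t33c.png',cv2.resize(a['image'][70:170,200:320],None,fx=6,fy=6,interpolation=cv2.INTER_CUBIC))
E
```

```text
time: 49.58
tool_pos: [0.454, 0.359, 0.1277]
tcp_rot: [[0.998, 0.058, 0.0], [0.058, -0.998, 0.0], [0.0, -0.0, -1.0]]
ft_force: [0.1, -0.3, -0.4]
finger_gap: 0.0521
time: 50.25
tool_pos: [0.4571, 0.3114, 0.2601]
tcp_rot: [[0.998, 0.062, 0.003], [0.062, -0.998, 0.004], [0.003, -0.004, -1.0]]
ft_force: [0.7, -1.2, -0.4]
finger_gap: 0.0556
time: 50.92
tool_pos: [0.4717, 0.0459, 0.2585]
tcp_rot: [[0.998, 0.055, 0.001], [0.055, -0.998, -0.0], [0.001, 0.001, -1.0]]
ft_force: [-0.5, -0.2, -0.6]
finger_gap: 0.0558
time: 51.58
tool_pos: [0.4719, 0.0494, 0.2575]
tcp_rot: [[0.998, 0.059, -0.0], [0.059, -0.998, -0.0], [-0.0, 0.0, -1.0]]
ft_force: [0.4, -0.1, 0.3]
finger_gap: 0.0558
t 51.58 pos [0.4719 0.0494 0.2575] F [ 0.4 -0.1  0.3] gap 0.0558
[[0.998, 0.059, -0.0], [0.059, -0.998, -0.0], [-0.0, 0.0, -1.0]]
```

View pics/t33.png

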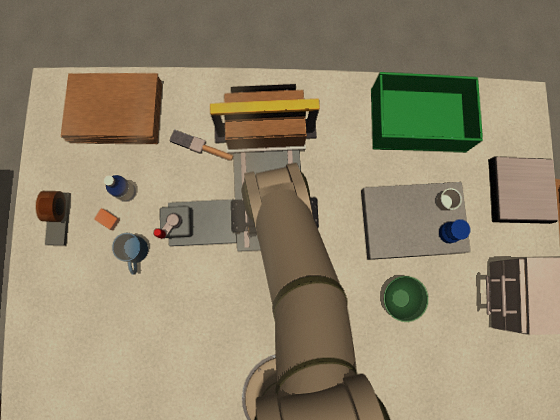

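View pics/s33.png

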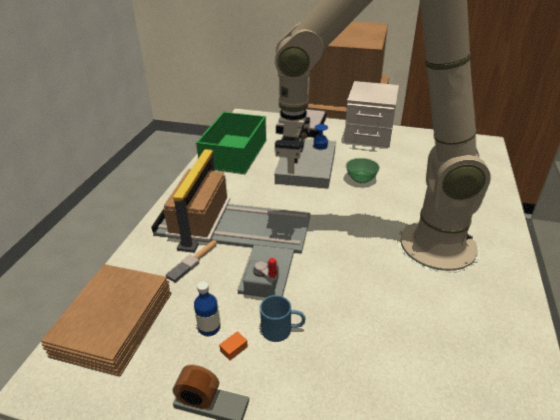

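The carton is closed under the arch, the other things stand where they were, and the arm is clear of everything.

```bash
python3 -c "
from plant import ctrl
print(ctrl.hand_in())"
```

```text
the job is handed in; nothing more can be done
None
```

The job is done and handed in at about 52 s. Both amber tumblers on the board were stood upright in the carton. I folded the end flaps first, then the two long flaps, and cranked the carriage to its end stop and let go.

**End stop:** I gripped the knob again and pushed with about 27 N, far above the normal 1–3 N, and it did not turn further. That is my evidence for the stop. The pictures alone do not settle it: they show only about 205–210 mm of travel from the start of cranking, short of the 212 mm required. It fits only if the crank started about 50° in. The side view also seemed to show a gap of 3–4 cm between the carriage and the black bar at the end of the rails; I took that bar not to be the stop.

**Tumblers:** I last saw them upright just before the long flaps closed. I could not see inside the carton after that.

**Flaps and surroundings:** The flaps looked flat in the last pictures. The goblet, pot, bowl, mug, spray, stickers and brush looked unmoved. The carton passed over the end of the brush handle without moving it. The robot was touching nothing at hand-in.

**Force:** Pressing the far flap down reached 38.6 N with the fingertips, close to the 40 N limit for the arm and gripper body.

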